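# Open the bench centres and hold the sprung quill back at the marker

## Robot

A 6-joint arm with a two-finger parallel gripper is mounted at the origin on a cart in front of the work surface, level with it; the furniture and walls round the work are solid. World frame = base frame: x ahead of the robot, y to its left, z up, the work surface at z = 0. Lengths are in m, angles in rad, forces in N, time in s.
With the tool pointing down it reaches from about 0.375 to 0.9 m from the base axis. Payload 3.1 kg.
Tool frame: the origin (TCP) lies at the very end of the fingers, on their centre line; the grasp point (between the pads) lies 19 mm behind it; z points along the fingers, y is the direction in which the jaws open and shut (so a half turn about z gives the same grasp; the last joint's range is limited). The gripper opens to 87 mm and grips with 3 to 60 N. Pads are 19 mm wide; open, the fingers measure 117 mm over their backs; the gripper's body (75 mm by 190 mm) begins 51 mm behind the grasp point.
Start: joints at [0.963, 0.527, 1.433, -0, 1.181, -0.178], TCP at [0.26, 0.568, 0.223] pointing down, gripper open.
Joint ranges: [-3.08, 3.08], [-0.75, 2.2], [0.22, 2.44], [-1.43, 4.57], [0, 2.65], [-2.85, 2.85]. Speed limits (rad/s): [2.79, 2.79, 3.14, 3.14, 3.14, 3.14].

## Interface

Orientations are given as a unit quaternion [x, y, z, w].
In Python, from rig import robot gives the robot as it stands. The module is installed in compiled form; this text tells all that it offers.
- The arm moves only by the tool send_rows, never from a script. Its argument "deltas" is a list of rows, each an object of numbers: "tx", "ty", "tz": the shift along the tool's x, y, z in cm; "rx", "ry", "rz": the turn, a rotation vector about the tool's x, y, z in rad. A call has 1 to 5 rows; each row is the pose to reach, as a shift and turn from the pose commanded when the call began, along the tool's axes at that moment; what a row does not reach only later rows make up. A row lasts 1/12 s, in which the tool goes at most 41.7 mm and 7.16 degrees, less where a joint would pass 70% of its speed; a pose out of reach is approached as far as the arm can. A call with a gripper value outside its range is refused whole. "claw" is the finger opening in cm, from 0 to 8.7, set as the call begins (left out, the last holds). The fingers move at their own pace and stop on an object; "squeeze" is the grip in N (left out, the last holds). Time passes only in rows, so rows that repeat a pose let the fingers close. It gives the time, the measured TCP pose, the force and the opening at its end, in the units of the state.
- robot.get_obs(): the state, without advancing time (a new reading comes with each control period).
- robot.camera(name): name is "scene" or "side" or "wrist"; returns a dict with "color" (384x512x3 uint8, red, green, blue), "z_map" (384x512 float32, m along the optical axis (not along the pixel's ray), 0 where there is no reading), "intrinsics" (3x3 intrinsics, pixels), "R" (3x3) and "t" (3): a world point X has camera coordinates R X + t; the wrist camera has in their place "tool_from_camera" (4x4, takes a point from camera to tool coordinates, whose origin is the TCP and whose axes are the flange's). Camera axes: x right, y down, z forward; pixel columns grow to the right and rows downward; lengths in m; the calibration is good to about 2 mm. A picture is of the moment at which its call begins: read the wrist's pose just before it.
- robot.hand_in(): hands the job in, once; it reports no verdict.
Trained networks look in the newest picture that a camera, given by its name, has taken for a name from the list of things; names that differ only in an ending like _2 or _b are one class to them, and where a whole thing is asked for, a point or a joint stands for the part that bears it (a point fixed in the world has none). Each returns a list of dicts, best first, with "p" (0 to 1); they miss things now and then, are a little off and sometimes report something else, mostly with a low value. They report only what shows in the picture. A call takes as long as a camera call. They do not tell look-alikes from the thing itself.
- robot.outline_of(label, camera): "pixels" (384x512 bool, what is visible of it) and "xy" ([column, row] in pixels, amid what is visible of it).
- robot.tip_of(label, camera): "xy" ([column, row] in pixels: a listed point, or the origin of a listed thing).
The state is a dict: "time": time; "q": joint angles; "joint_velocities": joint speeds; "joint_torque": joint torques, N m; "position": TCP position; "tool_rot": TCP orientation; "ft_force": force on the tool from outside, world axes, zero at the start; "moment": the same for the moment, N m; "grip_width": finger opening in m.
Only numpy, scipy, OpenCV 4.12 (cv2) and the standard library are available. Lean on these libraries where they do the work, as an engineer would, in place of code of your own. Each camera call takes 0.05 s, during which the arm holds its last target.

## Task

Draw the lock pin up out of the tailstock of the bench centres, park it upright in the slotted bracket on the tailstock's side, collar down flat behind the lip, and let go of it. Then pull the sprung quill back by its upright black handle until the pointer on the handle's foot is level with the point of the marker clip, and finish while holding it there, so that I can lift the roller out. Do not let the quill fly back, and leave the roller in its rests and the other things on the bench undisturbed.

Things in the scene. Friction and masses are not known exactly. Their poses are not given: they have to be found in the camera images.
- stand: bench centres, fixed: grey base 92 x 486 x 16 mm with a headstock block at its +y end, two V rests with the roller, and the tailstock housing (56 mm in x, 160 mm in y, top 88 mm above the bench) at its -y end. Origin on the bench under the roller's axis, mid base. z up; y along the roller's axis from tailstock to headstock; x across, away from the robot. Turned up to 0.2 rad about z
- lock_pin: loose steel drop pin, z up its axis, origin under its collar. Shank 10 mm, 38 mm long below; collar 24 mm, 4 mm thick; ribbed dark head 18 mm from z = 7 to 39 mm: grip it there. At the start it stands in a bore in the tailstock's top, collar on the top face, 50 mm from the handle towards the headstock, and its shank locks the quill. It must rise 40 mm to clear the bore
- park_notch (a point): seat of the parking notch: top face of a steel bracket plate, 8 mm thick, level with the tailstock's top, 58 mm to -x of the pin's bore; axes as stand. The slot is 13 mm wide in y, open to -x (mouth 22 mm away), up and down; closed end 8 mm to +x. A lip 2 mm high stands 16.5 to 21.5 mm to -x. Parked, the pin is upright with its origin here (3 mm play along x)
- quill (a joint): travel of the sprung quill, m: 0 at rest (centre forward, against the roller's end), grows when pulled back along the stand's -y; stop at 0.072. The spring drives it forward with 6 N at 0 plus 1.2 N for each 10 mm; it latches nowhere
- handle_grip (a point): grip point inside the quill's handle: upright round black handle, 15 to 20 mm in diameter, standing out of the slot in the tailstock's top; its top is 25 mm above this point, its foot plate (28 mm in x, 22 mm in y) 34 mm below. Moves with the quill; axes as stand
- pointer (a point): tip of the small pointed nose on the near (-x) side of the handle's foot plate; moves with the quill; axes as stand
- mark (a point): point of the marker clip, a small dark steel clip with a knurled thumbscrew, fixed on the near top edge of the tailstock, 30 to 60 mm to -y of the pointer's rest place and at most 5 mm above the top face; axes as stand. The quill is at the mark when pointer and mark have the same y in the stand's axes
- roller: magnetic developer roller, 250 mm long, 18 mm sleeve, loose, lying along y in the two V rests between the centres; origin under the middle of its length, 11 mm below its axis. To be left alone
- screw_dish: blue screw dish, 62 mm wide, 14 mm high, bystander on the bench; origin under its centre
- spare_roller: second magnetic roller, 250 x 22 mm, lying on the bench behind the stand, bystander; origin under its centre
- screwdriver_green: small red and green screwdriver, 144 mm, bystander on the bench; origin under its middle
- gear_small: small pale gear, 22 mm, bystander on the bench; origin under its centre
- gear_large: grey gear, 34 mm, bystander on the bench; origin under its centre
- dust_brush: flat wooden dust brush, 197 mm, bystander on the bench; origin under its middle
Things that resemble listed ones, but are neither listed nor needed, are in the scene too. Of the things like the lock_pin, leave any that is orange, pink or purple; of the rest the larger one is meant.

How it is judged:
On the way:
1. the lock pin is out of the bore, parked upright in the notch, and let go (x of lock_pin in the frame of park_notch between -0.006 and 0.006 m and y of lock_pin in the frame of park_notch between -0.004 and 0.004 m and z of lock_pin in the frame of park_notch between -0.003 and 0.003 m and angle between lock_pin's own z axis and vertical below 0.12 rad and contact force between each of the arm, the fingers and lock_pin below 0.2 N), for 0.2 s.
At the end, for the whole second after the job is handed in: Pin parked (6 mm along, 4 mm across, 3 mm in height, tilt under 0.12 rad) and untouched; the fingers hold the handle (over 3 N) with the pointer within 4 mm of the mark along the stand, still; roller within 6 mm of its start (all of step 1 and y of pointer in the frame of mark between -0.004 and 0.004 m and velocity of joint quill between -0.01 and 0.01 m/s and contact force between the fingers and quill above 3 N and distance of roller from where it was at the start of the episode below 0.006 m and linear speed of lock_pin below 0.02 m/s); the arm keeps its last pose, push and grip.
It fails at once if the quill flies back (faster than 0.25 m/s forward) (velocity of joint quill below -0.25 m/s).
It fails at once if the roller is shifted in its rests by more than 8 mm (distance of roller from where it was at the start of the episode above 0.008 m).
It fails at once if a bystander is pushed away by more than 25 mm (distance of any of screw_dish, spare_roller, screwdriver_green, gear_small, gear_large, dust_brush from where it was at the start of the episode above 0.025 m).
It also fails if it takes over 50 s, if anything falls off the work surface, if the arm or the gripper's body presses on something with over 40 N, if the wrist force passes 120 N, or if a joint passes its speed limit or range.

## Working session

There is one attempt and no reset: what is moved stays moved. The work goes in short steps, Python scripts to look and compute and a tool call to move; the robot and the scene stay as the last step left them, time stands still between calls to the robot, and variables do not carry over. Pictures are saved under pics/ and viewed, and the job is handed in when it is done.

Besides the shell and the picture viewer there is one more tool, called after ">>>" in YAML: its name, and indented under it one key for each argument. send_rows: Moves the arm, as the interface text tells. Its arguments: {"type":"object","properties":{"deltas":{"type":"array","items":{"type":"object","properties":{"tx":{"type":"number"},"ty":{"type":"number"},"tz":{"type":"number"},"rx":{"type":"number"},"ry":{"type":"number"},"rz":{"type":"number"}}}},"claw":{"type":"number"},"squeeze":{"type":"number"}},"required":["deltas"]}

```bash
mkdir -p pics; cat > h.py <<'E'
import numpy as np, cv2
from rig import robot
from scipy.spatial.transform import Rotation as Ro
def save(c,n,crop=None,s=1):
    im=c["color"][:,:,::-1].copy()
    if crop: x0,y0,x1,y1=crop; im=im[y0:y1,x0:x1]
    if s!=1: im=cv2.resize(im,None,fx=s,fy=s,interpolation=cv2.INTER_CUBIC)
    cv2.imwrite("pics/"+n,im)
def ext(c,o=None):
    if "R" in c: return np.array(c["R"]),np.array(c["t"])
    T=np.eye(4);T[:3,:3]=Ro.from_quat(o["tool_rot"]).as_matrix();T[:3,3]=o["position"]
    W=np.linalg.inv(T@np.array(c["tool_from_camera"]));return W[:3,:3],W[:3,3]
def ray(c,xy,o=None):
    R,t=ext(c,o);K=np.array(c["intrinsics"])
    d=R.T@np.linalg.solve(K,[xy[0],xy[1],1]);return -R.T@t,d
def atz(c,xy,z,o=None):
    p,d=ray(c,xy,o);return p+d*(z-p[2])/d[2]
def dep(c,xy,o=None):
    p,d=ray(c,xy,o);return p+d*c["z_map"][int(round(xy[1])),int(round(xy[0]))]
def proj(c,X,o=None):
    R,t=ext(c,o);u=np.array(c["intrinsics"])@(R@np.array(X)+t);return u[:2]/u[2]
def tri(rs):
    A=np.zeros((3,3));b=np.zeros(3)
    for p,d in rs:
        d=d/np.linalg.norm(d);M=np.eye(3)-np.outer(d,d);A+=M;b+=M@p
    X=np.linalg.solve(A,b)
    return X,[np.linalg.norm(np.cross(X-p,d/np.linalg.norm(d))) for p,d in rs]
E
python3 - <<'E'
from h import *
np.set_printoptions(precision=4,suppress=True)
o=robot.get_obs();print(o)
for n in ["scene","side","wrist"]:
    c=robot.camera(n);save(c,n+"0.png",s=1.5)
    print(n,c["intrinsics"][0],(c["R"],c["t"]) if "R" in c else c["tool_from_camera"])
    for l in ["lock_pin","park_notch","handle_grip","pointer","mark","stand","roller"]:
        for r in robot.tip_of(l,n)[:3]:
            xy=r["xy"];print(l,round(r["p"],2),np.array(xy),dep(c,xy,o))
E
```

```text
{'time': 0.0, 'q': array([ 0.9625,  0.5285,  1.4339, -0.    ,  1.1814, -0.1785]), 'joint_velocities': array([ 0.0012,  0.0001,  0.001 ,  0.0004, -0.001 , -0.0007]), 'joint_torque': array([ -0.0015, -44.0045, -17.6589,   0.0632,   0.0584,  -0.0002]), 'position': array([0.26  , 0.5676, 0.2216]), 'tool_rot': array([ 0.2132,  0.977 , -0.001 , -0.0004]), 'ft_force': array([ 0.5435, -0.6459,  0.8169]), 'moment': array([-0.016 , -0.0595, -0.0306]), 'grip_width': 0.08705571671851302}
scene [371.1268   0.     258.4972] (array([[-0.8446, -0.5352, -0.0166],
       [-0.385 ,  0.6284, -0.6759],
       [ 0.3722, -0.5644, -0.7368]]), array([0.5262, 0.2306, 0.7821]))
lock_pin 0.64 [332.3 194. ] [ 0.4212 -0.0211  0.0563]
lock_pin 0.63 [303.  246.9] [0.4112 0.1512 0.0543]
lock_pin 0.59 [336.6 164.7] [ 0.4595 -0.1363  0.0417]
park_notch 0.96 [303.9 150.5] [ 0.5402 -0.0941  0.0875]
handle_grip 0.48 [294.4 119.9] [ 0.5916 -0.1304  0.1428]
pointer 0.59 [298.6 135.5] [ 0.5806 -0.1402  0.0881]
mark 0.66 [302.  152.8] [ 0.5728 -0.156   0.0161]
mark 0.53 [304.8 126.8] [ 0.5825 -0.18    0.0903]
stand 0.75 [265
[... 264 characters left out ...]
ock_pin 0.88 [204.4 280.1] [ 0.4188 -0.0399  0.0419]
lock_pin 0.8 [175.4 237.9] [0.4095 0.1383 0.0284]
lock_pin 0.69 [246.7 317.3] [ 0.4582 -0.1495  0.0292]
park_notch 0.72 [274.2 257.1] [ 0.5421 -0.081   0.0837]
handle_grip 0.59 [317.5 245.9] [ 0.5949 -0.1427  0.1325]
pointer 0.83 [310.4 267.1] [ 0.5857 -0.1377  0.0866]
mark 0.58 [325.9 280.4] [ 0.5906 -0.1825  0.0886]
stand 0.78 [283.1 259.3] [ 0.5522 -0.0971  0.0865]
roller 0.58 [266.8 224.7] [0.5872 0.0523 0.064 ]
roller 0.25 [279.3 259.3] [ 0.5457 -0.0948  0.0871]
wrist [311.7601   0.     256.3046] [[ 0.001  -0.9581 -0.2864  0.0793]
 [ 1.      0.001   0.0001  0.0005]
 [ 0.0001 -0.2864  0.9581 -0.162 ]
 [ 0.      0.      0.      1.    ]]
```

View pics/scene0.png

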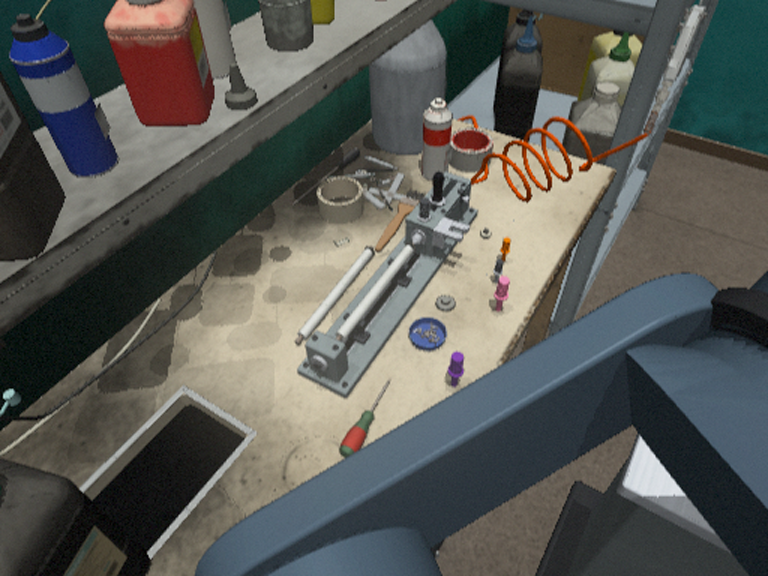

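View pics/side0.png

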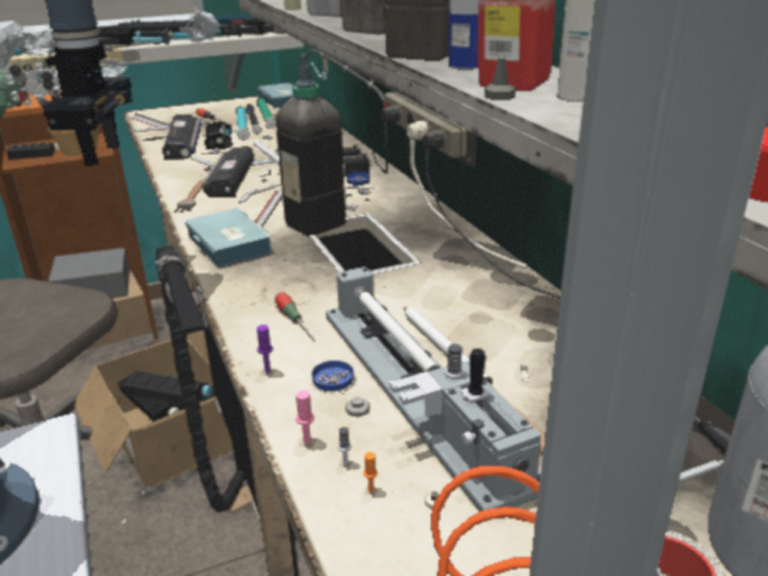

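>>> send_rows:
  deltas:
    - {"tx": -55, "ty": -48, "tz": -8}
    - {"tx": -55, "ty": -48, "tz": -8}
    - {"tx": -55, "ty": -48, "tz": -8}
    - {"tx": -55, "ty": -48, "tz": -8}
    - {"tx": -55, "ty": -48, "tz": -8}

```text
schema error: expected keys tx, ty, tz, rx, ry, rz
```

```bash
python3 - <<'E'
from h import *
np.set_printoptions(precision=4,suppress=True)
o=robot.get_obs();print(o["position"],o["tool_rot"],o["q"])
for n in ["scene","side"]:
    c=robot.camera(n)
    for l in ["roller","spare_roller"]:
        for r in robot.outline_of(l,n)[:2]:
            ys,xs=np.nonzero(r["pixels"]); P=np.array([dep(c,(x,y)) for x,y in zip(xs,ys) if c["z_map"][y,x]>0])
            P=P[(P[:,2]>0.045)&(P[:,2]<.08)] if l=="roller" else P
            m=np.median(P,0); v=np.linalg.svd((P-m)[:,:2],full_matrices=False)[2][0]
            print(n,l,r["p"],len(P),m,v,np.degrees(np.arctan2(v[1],v[0])))
E
```

```text
[0.2604 0.5682 0.2225] [ 0.2133  0.977  -0.     -0.    ] [ 0.9625  0.5275  1.4327  0.      1.1814 -0.1785]
scene roller 0.67 563 [0.5882 0.0929 0.0646] [-0.039   0.9992] 92.23436370804002
scene spare_roller 0.72 592 [0.6697 0.0994 0.016 ] [-0.0711  0.9975] 94.0786556011207
side roller 0.82 578 [0.5878 0.064  0.065 ] [ 0.0381 -0.9993] -87.81470459873465
side spare_roller 0.87 256 [0.6663 0.1232 0.0168] [ 0.0844 -0.9964] -85.16121243450667
```

>>> send_rows:
  deltas:
    - {"tx": -11, "ty": -9.7, "tz": -2, "rx": 0, "ry": 0, "rz": -0.23}
    - {"tx": -11, "ty": -9.7, "tz": -2, "rx": 0, "ry": 0, "rz": -0.23}
    - {"tx": -15, "ty": -13, "tz": -3, "rx": 0, "ry": 0, "rz": -0.468}
    - {"tx": -15, "ty": -13, "tz": -3, "rx": 0, "ry": 0, "rz": -0.468}
    - {"tx": -15, "ty": -13, "tz": -3, "rx": 0, "ry": 0, "rz": -0.468}

```text
time: 1.92
position: [0.343, 0.3859, 0.2529]
tool_rot: [-0.021, 1.0, -0.0, 0.0]
ft_force: [0.1, 1.2, -0.9]
grip_width: 0.0869
```

```bash
python3 - <<'E'
from h import *
np.set_printoptions(precision=4,suppress=True)
o=robot.get_obs();print(o["position"],o["tool_rot"],o["q"],Ro.from_quat(o["tool_rot"]).as_matrix())
E
```

```text
[0.343  0.3859 0.2529] [-0.0215  0.9998 -0.      0.0002] [ 0.6276  0.3432  1.6659 -0.0003  1.1322 -0.986 ] [[-0.9991 -0.0429  0.0004]
 [-0.0429  0.9991 -0.    ]
 [-0.0004 -0.     -1.    ]]
```

>>> send_rows:
  deltas:
    - {"tx": -1.3, "ty": -4, "tz": -0.1, "rx": 0, "ry": 0, "rz": 0}
    - {"tx": -2.6, "ty": -8, "tz": -0.3, "rx": 0, "ry": 0, "rz": 0}
    - {"tx": -3.9, "ty": -12, "tz": -0.4, "rx": 0, "ry": 0, "rz": 0}
    - {"tx": -5.2, "ty": -16, "tz": -0.5, "rx": 0, "ry": 0, "rz": 0}
    - {"tx": -6.5, "ty": -20, "tz": -0.6, "rx": 0, "ry": 0, "rz": 0}

```text
time: 2.33
position: [0.4149, 0.1902, 0.2589]
tool_rot: [-0.019, 1.0, 0.0, 0.0]
ft_force: [0.9, 0.6, -0.3]
grip_width: 0.0869
```

>>> send_rows:
  deltas:
    - {"tx": -1.3, "ty": -4, "tz": -0.1, "rx": 0, "ry": 0, "rz": 0}
    - {"tx": -2.6, "ty": -8, "tz": -0.3, "rx": 0, "ry": 0, "rz": 0}
    - {"tx": -3.9, "ty": -12, "tz": -0.4, "rx": 0, "ry": 0, "rz": 0}
    - {"tx": -5.2, "ty": -16, "tz": -0.5, "rx": 0, "ry": 0, "rz": 0}
    - {"tx": -6.5, "ty": -20, "tz": -0.6, "rx": 0, "ry": 0, "rz": 0}

```text
time: 2.75
position: [0.4867, -0.0055, 0.2649]
tool_rot: [-0.019, 1.0, -0.0, 0.0]
ft_force: [0.0, 0.1, -0.1]
grip_width: 0.0872
```

>>> send_rows:
  deltas:
    - {"tx": -1.3, "ty": -4, "tz": -0.1, "rx": 0, "ry": 0, "rz": 0}
    - {"tx": -2.6, "ty": -8, "tz": -0.3, "rx": 0, "ry": 0, "rz": 0}
    - {"tx": -2.6, "ty": -8, "tz": -0.3, "rx": 0, "ry": 0, "rz": 0}
    - {"tx": -2.6, "ty": -8, "tz": -0.3, "rx": 0, "ry": 0, "rz": 0}

```text
time: 3.08
position: [0.5163, -0.0848, 0.2674]
tool_rot: [-0.017, 1.0, -0.0, 0.0]
ft_force: [0.1, 0.2, -1.3]
grip_width: 0.0872
```

```bash
python3 - <<'E'
from h import *
np.set_printoptions(precision=4,suppress=True)
o=robot.get_obs();print(o["time"],o["position"],o["tool_rot"],o["q"])
n="wrist";c=robot.camera(n);save(c,"wrist1.png",s=1.5)
for l in ["lock_pin","park_notch","handle_grip","pointer","mark"]:
        for r in robot.tip_of(l,n)[:3]:
            xy=r["xy"];print(l,round(r["p"],2),np.array(xy),dep(c,xy,o))
print(robot.get_obs()["time"])
E
```

```text
3.0833 [ 0.5163 -0.0848  0.2674] [-0.017   0.9999 -0.0001  0.0004] [-0.3766  0.3357  1.6314  0.0001  1.1736 -1.9814]
lock_pin 0.95 [447.1  86.5] [0.4164 0.1333 0.0487]
lock_pin 0.7 [211.3 113.8] [ 0.4563 -0.1387  0.0558]
lock_pin 0.65 [302.   83.2] [ 0.42   -0.0386  0.0763]
handle_grip 0.59 [209.1 253.7] [ 0.5902 -0.1296  0.1437]
handle_grip 0.29 [252.1 235.8] [ 0.5893 -0.0865  0.0993]
pointer 0.86 [210.3 224.8] [ 0.5823 -0.1363  0.0874]
mark 0.68 [170.  222.4] [ 0.5791 -0.1826  0.0917]
3.3833
```

View pics/wrist1.png

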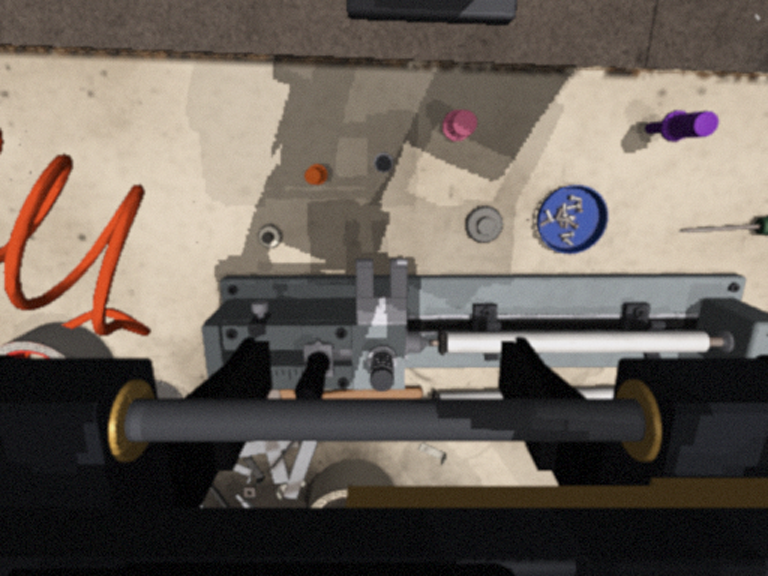

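```bash
python3 - <<'E'
from h import *
np.set_printoptions(precision=4,suppress=True)
o=robot.get_obs()
ims=[]
for n,cr in [("wrist",(130,160,300,280)),("scene",(260,105,330,175)),("side",(245,215,365,335))]:
    c=robot.camera(n);np.savez(f"c_{n}.npz",**c,**{"o_"+k:v for k,v in o.items()})
    save(c,n+"2.png",cr,s=4.5 if n!="scene" else 8)
E
```

```text
(no output)
```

View pics/wrist2.png

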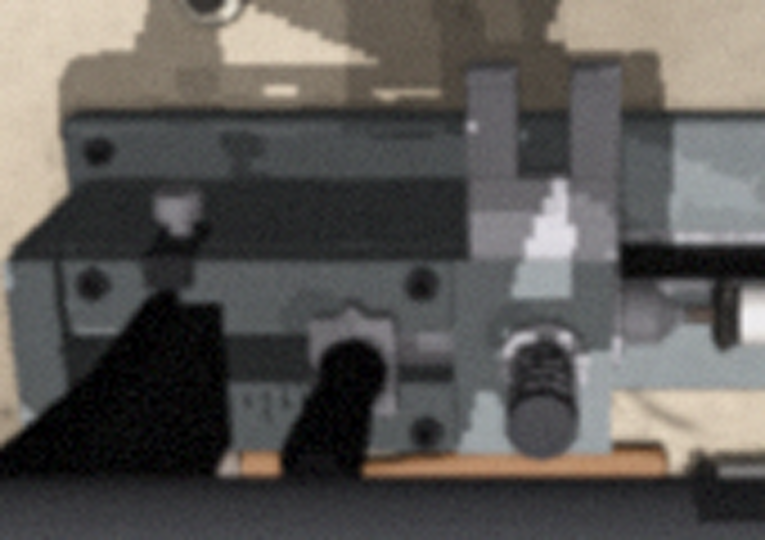

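View pics/scene2.png

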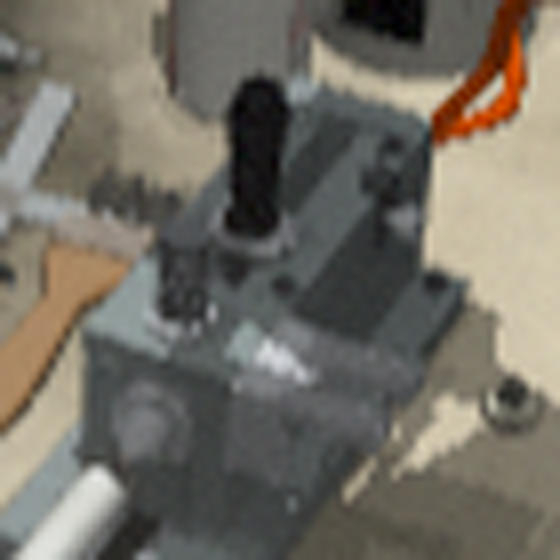

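View pics/side2.png

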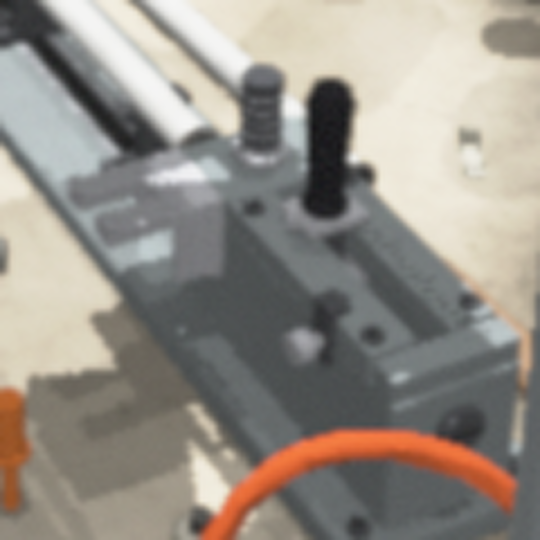

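```bash
cat >> h.py <<'E'
def load(n):
    z=np.load(f"c_{n}.npz");c={k:z[k] for k in z.files if not k.startswith("o_")};o={k[2:]:z[k] for k in z.files if k.startswith("o_")}
    return c,o
E
python3 - <<'E'
from h import *
np.set_printoptions(precision=4,suppress=True)
w,o=load("wrist");s,_=load("scene");d,_=load("side")
f=lambda x,y:(130+(x+.5)/4.5-.5,160+(y+.5)/4.5-.5)
g=lambda x,y:(260+(x+.5)/8-.5,105+(y+.5)/8-.5)
h=lambda x,y:(245+(x+.5)/4.5-.5,215+(y+.5)/4.5-.5)
rs=[ray(w,f(541,425),o),ray(s,g(183,247)),ray(d,h(264,76))]
print("tri pin top",*tri(rs));
for r in rs: print(r[0]+r[1]*(.127-r[0][2])/r[1][2])
for nm,xy in [("prongLo",(467,68)),("prongLi",(517,68)),("Ri",(572,68)),("Ro",(622,68)),("slotendL",(517,180)),("slotendR",(572,180)),("near edge L",(5,258)),("near edge R",(612,262)),("pointer",(350,308)),("clip tip?",(170,290)),("plate L",(467,255))]:
    print(nm,atz(w,f(*xy),.088,o),dep(w,f(*xy),o))
E
```

```text
tri pin top [ 0.5993 -0.0825  0.1227] [np.float64(0.0013415457426581491), np.float64(0.0012722264989227805), np.float64(0.001566501538194191)]
[ 0.5964 -0.0837  0.127 ]
[ 0.596  -0.0762  0.127 ]
[ 0.5979 -0.086   0.127 ]
prongLo [ 0.5189 -0.1057  0.088 ] [ 0.5404 -0.1115 -0.0005]
prongLi [ 0.5184 -0.0932  0.088 ] [ 0.5183 -0.0932  0.0883]
Ri [ 0.5178 -0.0795  0.088 ] [ 0.5179 -0.0795  0.0875]
Ro [ 0.5173 -0.067   0.088 ] [ 0.5383 -0.0628 -0.0001]
slotendL [ 0.5478 -0.0923  0.088 ] [ 0.5474 -0.0923  0.0892]
slotendR [ 0.5472 -0.0783  0.088 ] [ 0.5474 -0.0783  0.0874]
near edge L [ 0.5746 -0.2249  0.088 ] [ 0.5751 -0.2254  0.0869]
near edge R [ 0.5692 -0.0669  0.088 ] [ 0.5811 -0.0655  0.0575]
pointer [ 0.585  -0.1352  0.088 ] [ 0.583  -0.1345  0.0927]
clip tip? [ 0.5819 -0.1823  0.088 ] [ 0.5048 -0.1301  0.2682]
plate L [ 0.5688 -0.1047  0.088 ] [ 0.5705 -0.105   0.0838]
```

>>> send_rows:
  deltas:
    - {"tx": -3.5, "ty": -0.1, "tz": 1, "rx": 0, "ry": 0, "rz": 0}
    - {"tx": -7, "ty": -0.2, "tz": 3, "rx": 0, "ry": 0, "rz": 0}
    - {"tx": -8.1, "ty": -0.2, "tz": 6.5, "rx": 0, "ry": 0, "rz": 0}
    - {"tx": -8.1, "ty": -0.2, "tz": 9.5, "rx": 0, "ry": 0, "rz": 0}
    - {"tx": -8.1, "ty": -0.2, "tz": 9.5, "rx": 0, "ry": 0, "rz": 0}
  claw: 3.6
  squeeze: 30

```text
time: 3.95
position: [0.5927, -0.0793, 0.1662]
tool_rot: [-0.02, 1.0, 0.002, -0.006]
ft_force: [-1.1, 0.2, -0.4]
grip_width: 0.0615
```

```bash
python3 - <<'E'
from h import *
o=robot.get_obs();print(o["position"],o["tool_rot"],o["time"])
for n,cr,s in [("wrist",(130,160,380,340),3),("scene",(250,80,340,175),6),("side",(245,185,365,335),4)]:
    c=robot.camera(n);np.savez(f"c_{n}.npz",**c,**{"o_"+k:v for k,v in o.items()})
    save(c,n+"3.png",cr,s=s)
E
```

```text
[ 0.59267186 -0.07934107  0.1662479 ] [-0.01962106  0.99978648  0.00215687 -0.00611183] 3.95
```

View pics/wrist3.png

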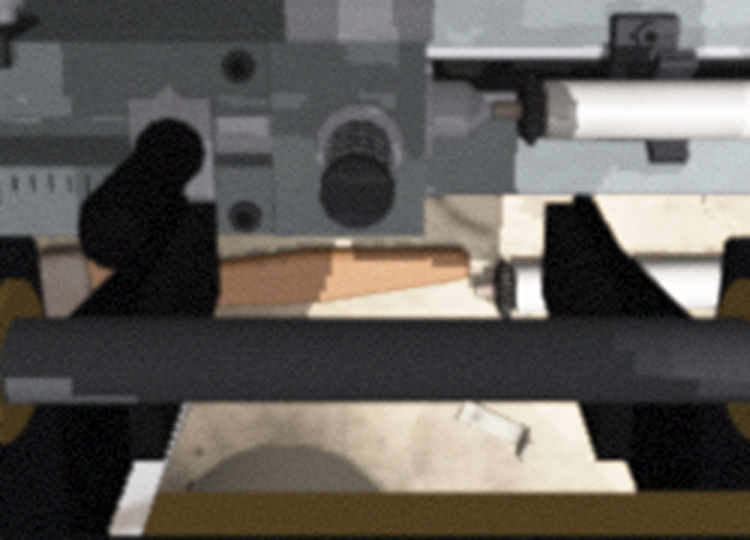

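View pics/scene3.png

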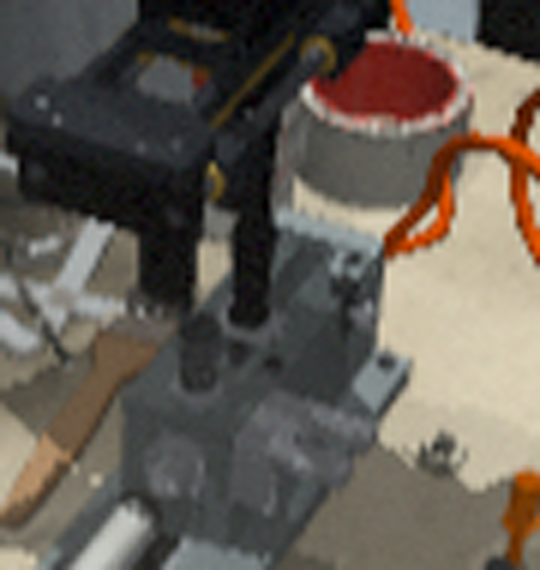

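View pics/side3.png

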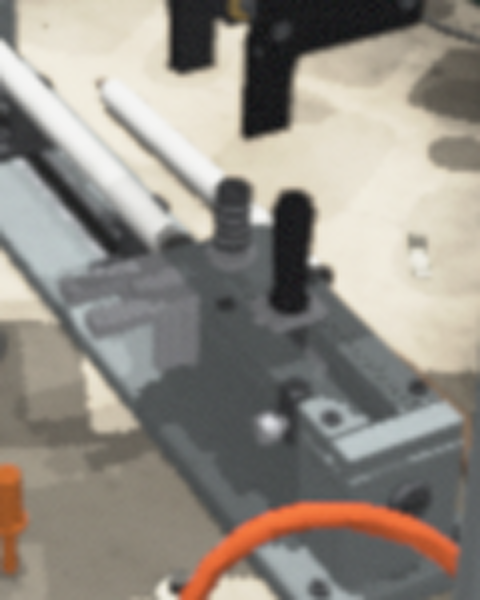

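```bash
python3 - <<'E'
from h import *
o=robot.get_obs();print(o)
w,oo=load("wrist");
xy=(130+(357+.5)/3-.5,160+(192+.5)/3-.5)
print(atz(w,xy,.127,oo),dep(w,xy,oo),atz(w,xy,.127,o))
E
```

```text
{'time': 4.1, 'q': array([-3.20485871e-01,  5.55063261e-01,  1.54080995e+00, -7.67635129e-05,
        1.04504370e+00, -1.92992729e+00]), 'joint_velocities': array([-0.00455147, -0.03445799, -0.02407667,  0.00049882, -0.00911069,
       -0.00219115]), 'joint_torque': array([ 6.56149979e-02, -4.13609254e+01, -1.47898445e+01, -4.74356941e-02,
        1.20368474e-01,  1.69789200e-03]), 'position': array([ 0.59664481, -0.08110986,  0.17337967]), 'tool_rot': array([-1.93405901e-02,  9.99812896e-01, -1.43920847e-04,  3.07484496e-04]), 'ft_force': array([ 0.44907614, -0.52484585,  0.16006199]), 'moment': array([0.00614751, 0.05359511, 0.02300766]), 'grip_width': 0.049688528801462996}
[ 0.59664038 -0.08359113  0.127     ] [ 0.5963575  -0.08358703  0.12770619] [ 0.60411267 -0.08560815  0.127     ]
```

>>> send_rows:
  deltas:
    - {"tx": 0, "ty": -0.2, "tz": 0, "rx": 0, "ry": 0, "rz": 0}
    - {"tx": 0, "ty": -0.2, "tz": 0, "rx": 0, "ry": 0, "rz": 0}
    - {"tx": 0, "ty": -0.2, "tz": 0, "rx": 0, "ry": 0, "rz": 0}

```text
time: 4.35
position: [0.5973, -0.0838, 0.1746]
tool_rot: [-0.019, 1.0, -0.001, 0.002]
ft_force: [0.3, 0.8, -0.5]
grip_width: 0.0376
```

```bash
python3 - <<'E'
from h import *
o=robot.get_obs();print(o["position"],o["tool_rot"],o["grip_width"],o["joint_velocities"])
for n,cr,s in [("wrist",(130,160,380,340),3)]:
    c=robot.camera(n);np.savez(f"c_{n}.npz",**c,**{"o_"+k:v for k,v in o.items()})
    save(c,n+"4.png",cr,s=s)
E
```

```text
[ 0.5973246  -0.08377281  0.17457891] [-1.89463394e-02  9.99818676e-01 -6.58589612e-04  1.79365612e-03] 0.03757159598133513 [ 0.00188188  0.00784109  0.00548935  0.00163249 -0.00095125  0.00079274]
```

View pics/wrist4.png

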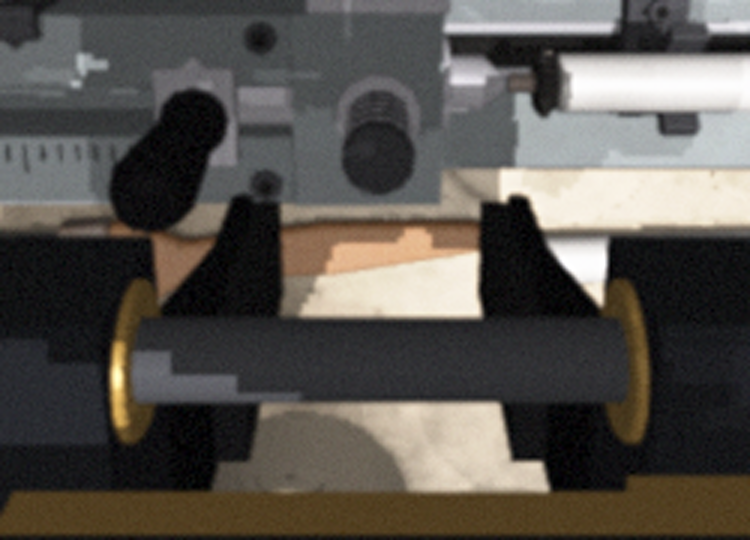

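```bash
python3 - <<'E'
from h import *
w,o=load("wrist")
f=lambda x,y:(130+(x+.5)/3-.5,160+(y+.5)/3-.5)
print(atz(w,f(378,157),.127,o),dep(w,f(378,157),o), "edgeL",atz(w,f(342,157),.127,o),atz(w,f(414,157),.127,o),"handle top",atz(w,f(155,190),.147,o), dep(w,f(155,190),o))
E
```

```text
[ 0.59624687 -0.08361308  0.127     ] [ 0.5961798  -0.08361501  0.12717875] edgeL [ 0.59658581 -0.09219472  0.127     ] [ 0.59590798 -0.07503255  0.127     ] handle top [ 0.5983326  -0.13216143  0.147     ] [ 0.59628611 -0.13098669  0.1518051 ]
```

>>> send_rows:
  deltas:
    - {"tx": 0.1, "ty": 0, "tz": 2, "rx": 0, "ry": 0, "rz": 0}
    - {"tx": 0.1, "ty": 0, "tz": 4.5, "rx": 0, "ry": 0, "rz": 0}
    - {"tx": 0.1, "ty": 0, "tz": 6.5, "rx": 0, "ry": 0, "rz": 0}
    - {"tx": 0.1, "ty": 0, "tz": 7.7, "rx": 0, "ry": 0, "rz": 0}
    - {"tx": 0.1, "ty": 0, "tz": 7.7, "rx": 0, "ry": 0, "rz": 0}
  claw: 3.2

```text
time: 4.82
position: [0.5938, -0.0828, 0.0934]
tool_rot: [-0.019, 1.0, 0.001, -0.002]
ft_force: [-0.2, -0.3, 0.8]
grip_width: 0.0324
```

>>> send_rows:
  deltas:
    - {"tx": 0, "ty": 0, "tz": 0, "rx": 0, "ry": 0, "rz": 0}
    - {"tx": 0, "ty": 0, "tz": 0, "rx": 0, "ry": 0, "rz": 0}

```text
time: 4.98
position: [0.5965, -0.0836, 0.0967]
tool_rot: [-0.019, 1.0, -0.0, 0.001]
ft_force: [0.7, 0.3, -0.2]
grip_width: 0.0323
```

```bash
python3 - <<'E'
from h import *
o=robot.get_obs();print(o["position"],o["tool_rot"],o["grip_width"],o["ft_force"])
for n,cr,s in [("wrist",(130,160,380,340),3),("side",(245,185,365,335),4)]:
    c=robot.camera(n);np.savez(f"c_{n}.npz",**c,**{"o_"+k:v for k,v in o.items()})
    save(c,n+"5.png",cr,s=s)
E
```

```text
[ 0.59651241 -0.08363472  0.09668435] [-1.91156145e-02  9.99816533e-01 -4.09591560e-04  1.15133354e-03] 0.03228642386922418 [ 0.71163305  0.26119256 -0.15764273]
```

View pics/wrist5.png

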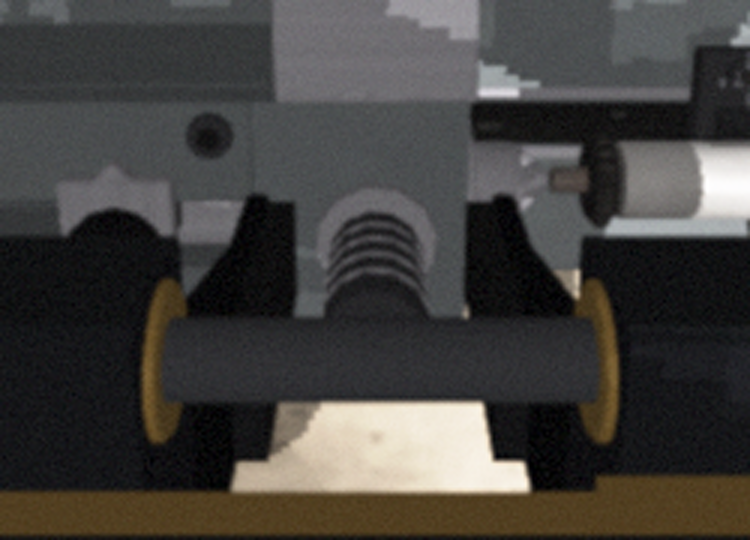

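View pics/side5.png

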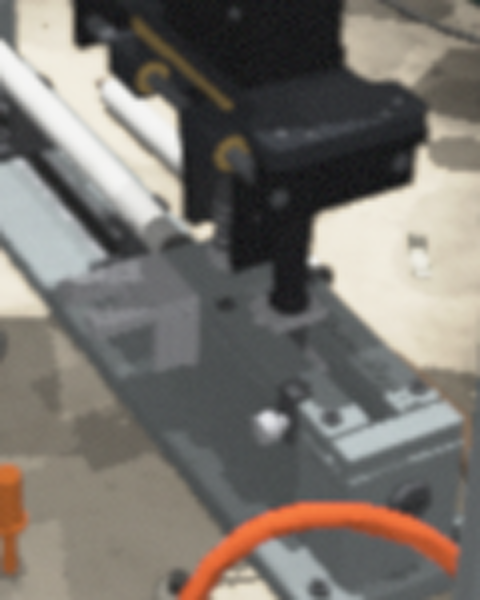

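>>> send_rows:
  deltas:
    - {"tx": 0, "ty": 0, "tz": 0, "rx": 0, "ry": 0, "rz": 0}
    - {"tx": 0, "ty": 0, "tz": 0, "rx": 0, "ry": 0, "rz": 0}
    - {"tx": 0, "ty": 0, "tz": 0, "rx": 0, "ry": 0, "rz": 0}
    - {"tx": 0, "ty": 0, "tz": 0, "rx": 0, "ry": 0, "rz": 0}
    - {"tx": 0, "ty": 0, "tz": 0, "rx": 0, "ry": 0, "rz": 0}
  claw: 1.2
  squeeze: 35

```text
time: 5.5
position: [0.5958, -0.0835, 0.096]
tool_rot: [-0.019, 1.0, -0.0, 0.0]
ft_force: [-0.6, -0.4, 3.0]
grip_width: 0.0167
```

>>> send_rows:
  deltas:
    - {"tx": 0, "ty": 0, "tz": -0.8, "rx": 0, "ry": 0, "rz": 0}
    - {"tx": 0, "ty": 0, "tz": -1.6, "rx": 0, "ry": 0, "rz": 0}
    - {"tx": 0, "ty": 0, "tz": -2.4, "rx": 0, "ry": 0, "rz": 0}
    - {"tx": 0, "ty": 0, "tz": -3.2, "rx": 0, "ry": 0, "rz": 0}
    - {"tx": 0, "ty": 0, "tz": -4, "rx": 0, "ry": 0, "rz": 0}

```text
time: 5.92
position: [0.5954, -0.0831, 0.1365]
tool_rot: [-0.019, 1.0, 0.0, 0.0]
ft_force: [-0.3, 0.6, -0.9]
grip_width: 0.0169
```

>>> send_rows:
  deltas:
    - {"tx": 0, "ty": 0, "tz": -1, "rx": 0, "ry": 0, "rz": 0}
    - {"tx": 0, "ty": 0, "tz": -2, "rx": 0, "ry": 0, "rz": 0}
    - {"tx": 0, "ty": 0, "tz": -2.3, "rx": 0, "ry": 0, "rz": 0}
    - {"tx": 0, "ty": 0, "tz": -2.3, "rx": 0, "ry": 0, "rz": 0}
    - {"tx": 0, "ty": 0, "tz": -2.3, "rx": 0, "ry": 0, "rz": 0}

```text
time: 6.33
position: [0.5955, -0.0832, 0.1587]
tool_rot: [-0.019, 1.0, -0.0, 0.0]
ft_force: [-0.2, -0.9, -0.5]
grip_width: 0.0172
```

```bash
python3 - <<'E'
from h import *
o=robot.get_obs();print(o["position"],o["tool_rot"],o["grip_width"],o["ft_force"])
for n,cr,s in [("wrist",(130,160,380,340),3),("side",(245,185,365,335),4)]:
    c=robot.camera(n);np.savez(f"c_{n}.npz",**c,**{"o_"+k:v for k,v in o.items()})
    save(c,n+"6.png",cr,s=s)
E
```

```text
[ 0.59545548 -0.08321672  0.15874441] [-1.91030864e-02  9.99817504e-01 -2.26335159e-05  1.73177838e-04] 0.0171526764614849 [-0.16925068 -0.87907076 -0.52482635]
```

View pics/wrist6.png

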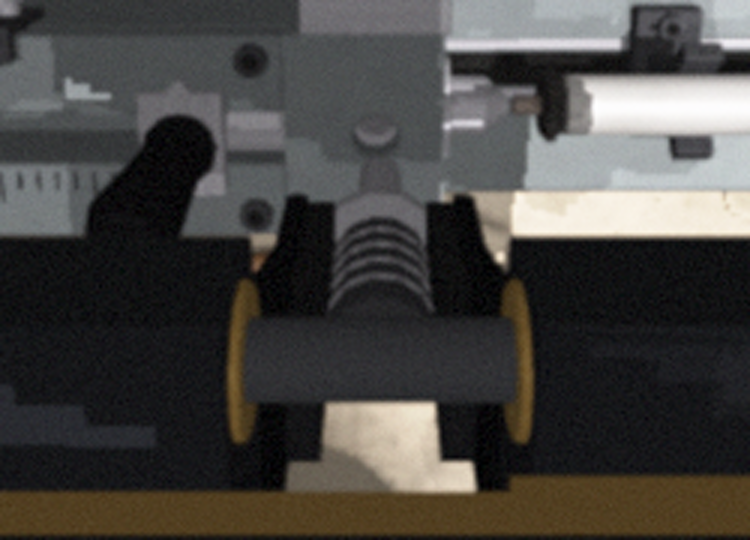

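View pics/side6.png

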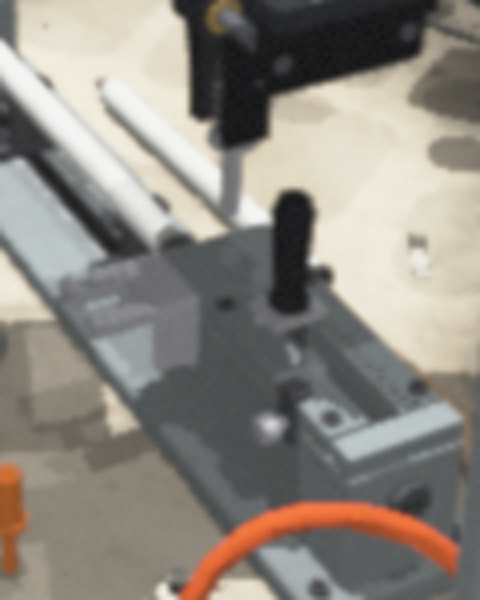

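>>> send_rows:
  deltas:
    - {"tx": 1.5, "ty": 0, "tz": 0, "rx": 0, "ry": 0, "rz": 0}
    - {"tx": 3, "ty": 0, "tz": 0, "rx": 0, "ry": 0, "rz": 0}
    - {"tx": 4.5, "ty": 0, "tz": 0, "rx": 0, "ry": 0, "rz": 0}
    - {"tx": 5.8, "ty": 0, "tz": 0, "rx": 0, "ry": 0, "rz": 0}
    - {"tx": 5.8, "ty": 0, "tz": 0, "rx": 0, "ry": 0, "rz": 0}

```text
time: 6.85
position: [0.534, -0.0847, 0.1575]
tool_rot: [-0.019, 1.0, 0.001, -0.003]
ft_force: [-0.3, -0.3, -0.7]
grip_width: 0.0174
```

>>> send_rows:
  deltas:
    - {"tx": 0, "ty": 0, "tz": 0.7, "rx": 0, "ry": 0, "rz": 0}
    - {"tx": 0, "ty": 0, "tz": 1.4, "rx": 0, "ry": 0, "rz": 0}
    - {"tx": 0, "ty": 0, "tz": 1.8, "rx": 0, "ry": 0, "rz": 0}
    - {"tx": 0, "ty": 0, "tz": 1.8, "rx": 0, "ry": 0, "rz": 0}
    - {"tx": 0, "ty": 0, "tz": 1.8, "rx": 0, "ry": 0, "rz": 0}

```text
time: 7.27
position: [0.5377, -0.0854, 0.1396]
tool_rot: [-0.019, 1.0, 0.0, -0.0]
ft_force: [0.3, -0.4, -0.2]
grip_width: 0.0173
```

```bash
python3 - <<'E'
from h import *
np.set_printoptions(precision=4,suppress=True)
w,o=load("wrist")
f=lambda x,y:(130+(x+.5)/3-.5,160+(y+.5)/3-.5)
print("bore",atz(w,f(375,133),.088,o))
o=robot.get_obs();print(o["position"],o["tool_rot"],o["grip_width"],o["ft_force"])
for n,cr,s in [("wrist",(130,140,380,320),3),("side",(225,165,345,315),4),("scene",(270,90,360,185),6)]:
    c=robot.camera(n);np.savez(f"c_{n}.npz",**c,**{"o_"+k:v for k,v in o.items()})
    save(c,n+"7.png",cr,s=s)
E
```

```text
bore [ 0.5961 -0.0838  0.088 ]
[ 0.5377 -0.0854  0.1396] [-0.0192  0.9998  0.0002 -0.0005] 0.01730403372260935 [ 0.2752 -0.4213 -0.198 ]
```

View pics/wrist7.png

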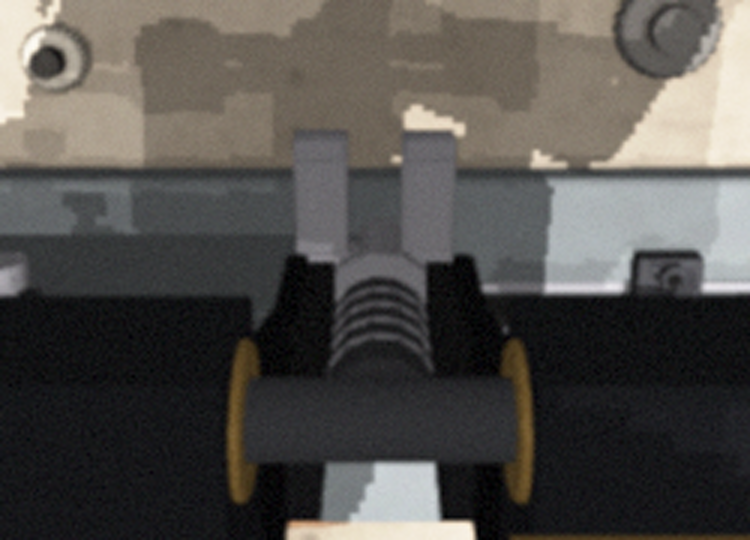

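View pics/side7.png

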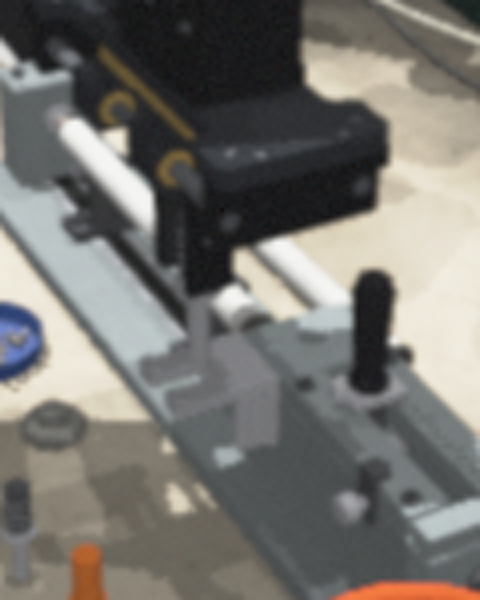

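View pics/scene7.png

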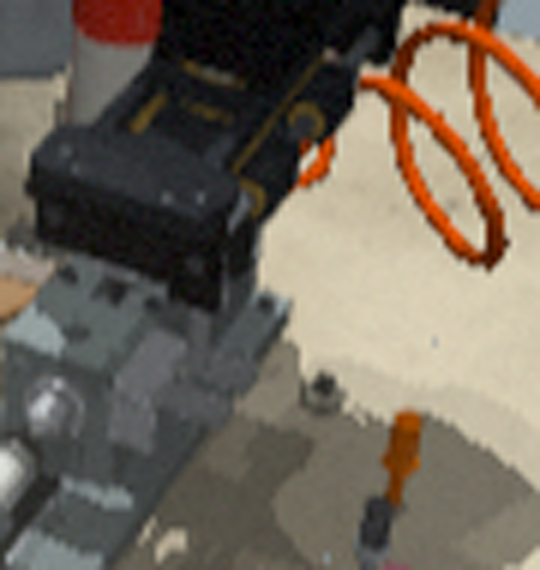

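```bash
python3 - <<'E'
from h import *
np.set_printoptions(precision=4,suppress=True)
w,o=load("wrist")
f=lambda x,y:(130+(x+.5)/3-.5,140+(y+.5)/3-.5)
for nm,p,z in [("tipL",(320,131),.088),("tipR",(430,131),.088),("Lin",(348,150),.09),("Rin",(403,150),.09),("Lin2",(347,225),.088),("Rin2",(402,225),.088),("lipinL",(320,159),.09),("lipinR",(430,159),.09)]:
    print(nm,atz(w,f(*p),z,o),dep(w,f(*p),o))
g=cv2.resize(w["color"][170:235,215:295,::-1],None,fx=9,fy=9,interpolation=cv2.INTER_CUBIC);cv2.imwrite("pics/w7z.png",g)
E
```

```text
tipL [ 0.5169 -0.0997  0.088 ] [ 0.5183 -0.1     0.0826]
tipR [ 0.5158 -0.0737  0.088 ] [ 0.5174 -0.0733  0.0821]
Lin [ 0.5207 -0.0929  0.09  ] [ 0.5469 -0.095   0.0003]
Rin [ 0.5202 -0.0799  0.09  ] [ 0.5207 -0.0798  0.0881]
Lin2 [ 0.5403 -0.0926  0.088 ] [ 0.5406 -0.0926  0.0872]
Rin2 [ 0.5398 -0.0792  0.088 ] [ 0.5395 -0.0792  0.0886]
lipinL [ 0.5232 -0.0994  0.09  ] [ 0.5238 -0.0995  0.0878]
lipinR [ 0.5221 -0.0734  0.09  ] [ 0.523  -0.0733  0.0873]
```

View pics/w7z.png

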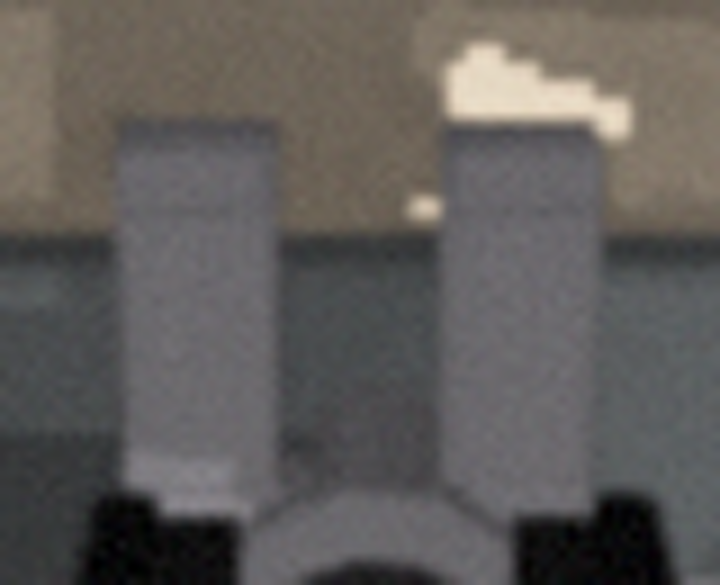

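>>> send_rows:
  deltas:
    - {"tx": -0.1, "ty": -0.02, "tz": 0.8, "rx": 0, "ry": 0, "rz": 0}
    - {"tx": -0.1, "ty": -0.02, "tz": 1.6, "rx": 0, "ry": 0, "rz": 0}
    - {"tx": -0.1, "ty": -0.02, "tz": 2.4, "rx": 0, "ry": 0, "rz": 0}
    - {"tx": -0.1, "ty": -0.02, "tz": 3.2, "rx": 0, "ry": 0, "rz": 0}
    - {"tx": -0.1, "ty": -0.02, "tz": 3.8, "rx": 0, "ry": 0, "rz": 0}

```text
time: 7.83
position: [0.5379, -0.0855, 0.1011]
tool_rot: [-0.019, 1.0, 0.0, -0.001]
ft_force: [-0.6, 0.8, -0.5]
grip_width: 0.0172
```

>>> send_rows:
  deltas:
    - {"tx": 0, "ty": 0, "tz": 0, "rx": 0, "ry": 0, "rz": 0}
    - {"tx": 0, "ty": 0, "tz": 0, "rx": 0, "ry": 0, "rz": 0}
    - {"tx": 0, "ty": 0, "tz": 0, "rx": 0, "ry": 0, "rz": 0}

```text
time: 8.08
position: [0.5387, -0.0857, 0.1024]
tool_rot: [-0.019, 1.0, -0.0, 0.0]
ft_force: [-0.2, -0.2, -0.5]
grip_width: 0.0172
```

```bash
python3 - <<'E'
from h import *
np.set_printoptions(precision=4,suppress=True)
o=robot.get_obs();print(o["position"],o["tool_rot"],o["grip_width"],o["ft_force"])
for n,cr,s in [("wrist",(130,140,380,320),3),("side",(225,165,345,315),4)]:
    c=robot.camera(n);np.savez(f"c_{n}.npz",**c,**{"o_"+k:v for k,v in o.items()})
    save(c,n+"8.png",cr,s=s)
E
```

```text
[ 0.5387 -0.0857  0.1024] [-0.0191  0.9998 -0.      0.0001] 0.017173411751142113 [-0.2491 -0.1569 -0.5143]
```

View pics/wrist8.png

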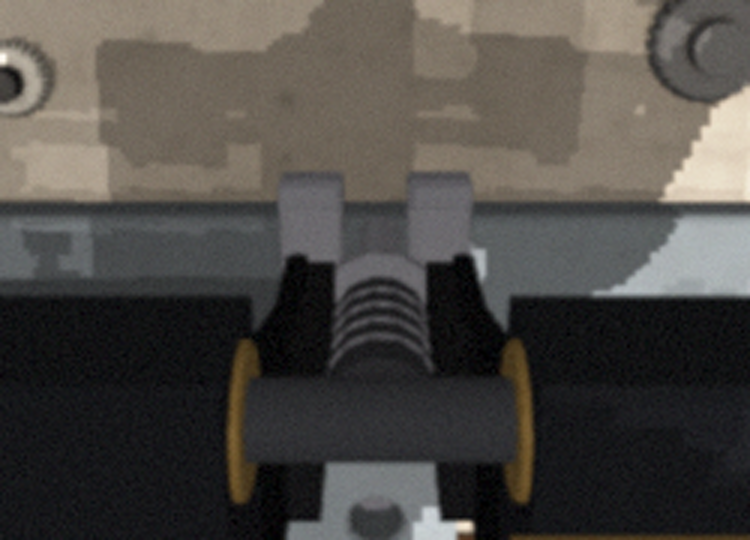

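View pics/side8.png

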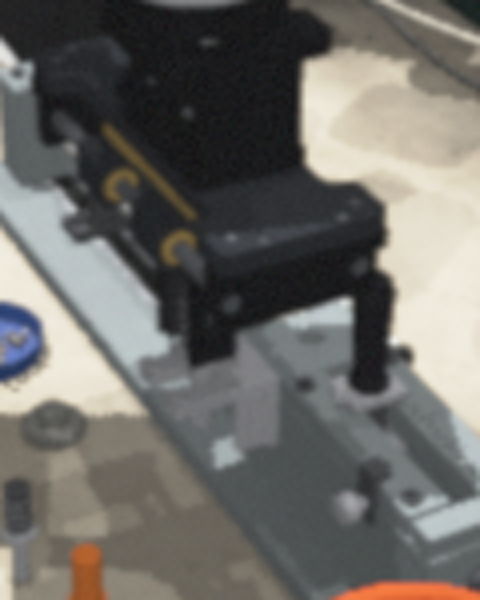

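>>> send_rows:
  deltas:
    - {"tx": 0, "ty": 0, "tz": 0.2, "rx": 0, "ry": 0, "rz": 0}
    - {"tx": 0, "ty": 0, "tz": 0.4, "rx": 0, "ry": 0, "rz": 0}
    - {"tx": 0, "ty": 0, "tz": 0.6, "rx": 0, "ry": 0, "rz": 0}
    - {"tx": 0, "ty": 0, "tz": 0.6, "rx": 0, "ry": 0, "rz": 0}
    - {"tx": 0, "ty": 0, "tz": 0.6, "rx": 0, "ry": 0, "rz": 0}

```text
time: 8.6
position: [0.5384, -0.0856, 0.0963]
tool_rot: [-0.019, 1.0, 0.0, -0.0]
ft_force: [0.1, 0.3, -0.4]
grip_width: 0.0173
```

>>> send_rows:
  deltas:
    - {"tx": 0, "ty": 0, "tz": 0.05, "rx": 0, "ry": 0, "rz": 0}
    - {"tx": 0, "ty": 0, "tz": 0.08, "rx": 0, "ry": 0, "rz": 0}
    - {"tx": 0, "ty": 0, "tz": 0.08, "rx": 0, "ry": 0, "rz": 0}

```text
time: 8.85
position: [0.5386, -0.0857, 0.096]
tool_rot: [-0.019, 1.0, -0.0, 0.0]
ft_force: [-1.5, 0.0, 1.3]
grip_width: 0.0174
```

```bash
python3 - <<'E'
from h import *
np.set_printoptions(precision=4,suppress=True)
o=robot.get_obs();print(o["position"],o["tool_rot"],o["grip_width"],o["ft_force"])
for n,cr,s in [("wrist",(130,140,380,320),3)]:
    c=robot.camera(n);np.savez(f"c_{n}.npz",**c,**{"o_"+k:v for k,v in o.items()})
    save(c,n+"9.png",cr,s=s)
E
```

```text
[ 0.5386 -0.0857  0.096 ] [-0.0191  0.9998 -0.0001  0.0001] 0.01738285906847947 [-1.4744  0.0452  1.2633]
```

View pics/wrist9.png

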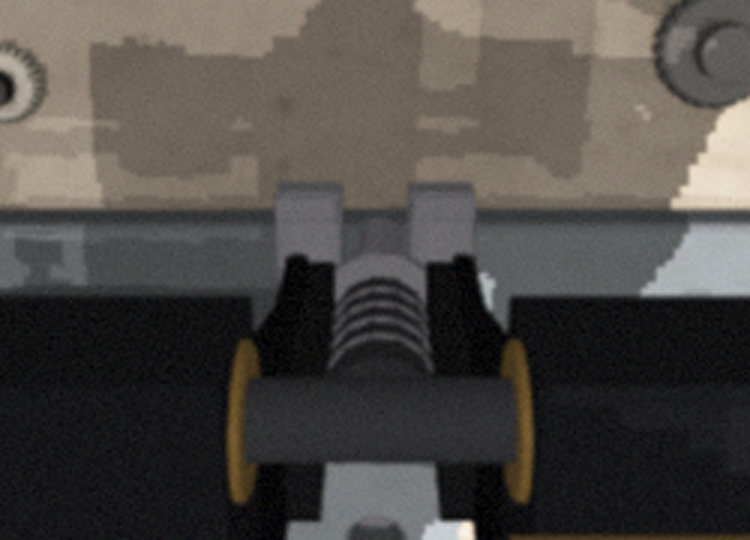

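>>> send_rows:
  deltas:
    - {"tx": 0, "ty": 0, "tz": 0, "rx": 0, "ry": 0, "rz": 0}
    - {"tx": 0, "ty": 0, "tz": 0, "rx": 0, "ry": 0, "rz": 0}
    - {"tx": 0, "ty": 0, "tz": 0, "rx": 0, "ry": 0, "rz": 0}
    - {"tx": 0, "ty": 0, "tz": 0, "rx": 0, "ry": 0, "rz": 0}
    - {"tx": 0, "ty": 0, "tz": 0, "rx": 0, "ry": 0, "rz": 0}
  claw: 4.2

```text
time: 9.32
position: [0.5385, -0.0857, 0.0955]
tool_rot: [-0.019, 1.0, 0.0, -0.0]
ft_force: [0.4, -0.4, -0.3]
grip_width: 0.0395
```

>>> send_rows:
  deltas:
    - {"tx": 0, "ty": 0, "tz": -1, "rx": 0, "ry": 0, "rz": 0}
    - {"tx": 0, "ty": 0, "tz": -3, "rx": 0, "ry": 0, "rz": 0}
    - {"tx": 0, "ty": 0, "tz": -6, "rx": 0, "ry": 0, "rz": 0}
    - {"tx": 0, "ty": 0, "tz": -9, "rx": 0, "ry": 0, "rz": 0}
    - {"tx": 0, "ty": 0, "tz": -9, "rx": 0, "ry": 0, "rz": 0}

```text
time: 9.73
position: [0.5423, -0.0869, 0.1918]
tool_rot: [-0.019, 1.0, -0.002, 0.006]
ft_force: [0.5, -0.5, -0.3]
grip_width: 0.0418
```

```bash
python3 - <<'E'
from h import *
np.set_printoptions(precision=4,suppress=True)
o=robot.get_obs();print(o["position"],o["tool_rot"],o["grip_width"],o["ft_force"])
for n,cr,s in [("wrist",(110,120,360,300),3),("side",(225,165,375,315),4),("scene",(250,70,350,185),5)]:
    c=robot.camera(n);np.savez(f"c_{n}.npz",**c,**{"o_"+k:v for k,v in o.items()})
    save(c,n+"10.png",cr,s=s)
    for l in ["pointer","mark"]:
        for r in robot.tip_of(l,n)[:2]:
            print(n,l,round(r["p"],2),np.array(r["xy"]),dep(c,r["xy"],o),atz(c,r["xy"],.09,o))
E
```

```text
[ 0.5423 -0.0869  0.1918] [-0.0193  0.9998 -0.0022  0.0056] 0.04182759337724874 [ 0.508  -0.473  -0.2756]
wrist pointer 0.67 [149.5 227.8] [ 0.581  -0.1825  0.0921] [ 0.5819 -0.1832  0.09  ]
wrist pointer 0.58 [200.4 232.3] [ 0.5317 -0.116   0.2028] [ 0.5845 -0.1366  0.09  ]
wrist mark 0.96 [150.  227.8] [ 0.5809 -0.182   0.0921] [ 0.5819 -0.1828  0.09  ]
wrist mark 0.61 [253.7 187.9] [ 0.5329 -0.089   0.1133] [ 0.5398 -0.0891  0.09  ]
side pointer 0.65 [307.6 267.3] [ 0.5805 -0.1369  0.0873] [ 0.5788 -0.1399  0.09  ]
side pointer 0.45 [276.8 255.9] [ 0.5423 -0.0915  0.0934] [ 0.5443 -0.0873  0.09  ]
side mark 0.41 [322.6 279.9] [ 0.5863 -0.1788  0.0884] [ 0.5853 -0.1805  0.09  ]
scene pointer 0.68 [299.1 137.6] [ 0.5742 -0.1309  0.0901] [ 0.5743 -0.131   0.09  ]
scene mark 0.54 [305.5 125.9] [ 0.5821 -0.1831  0.0915] [ 0.5829 -0.1849  0.09  ]
```

View pics/wrist10.png

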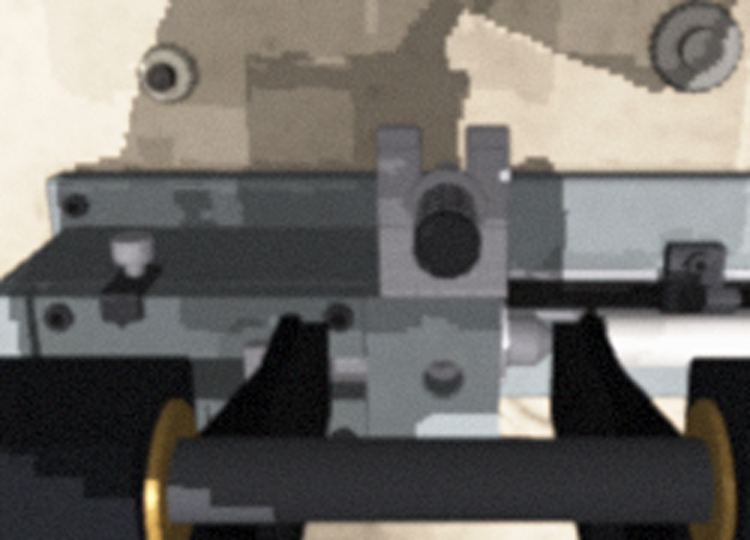

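View pics/side10.png

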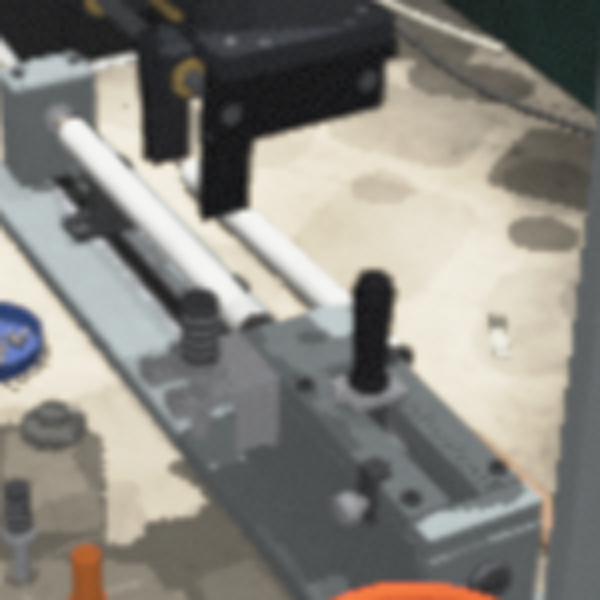

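View pics/scene10.png

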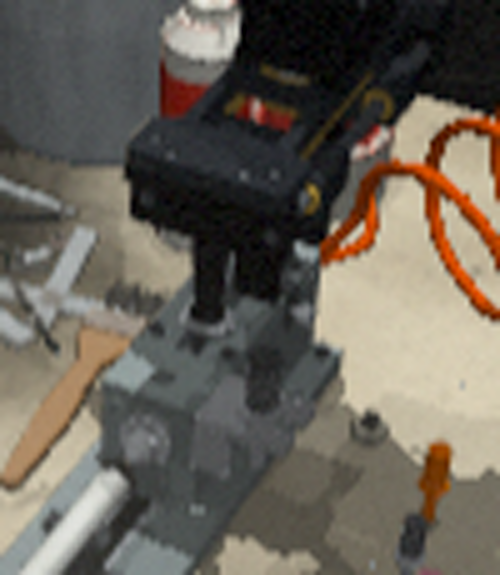

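```bash
python3 - <<'E'
from h import *
np.set_printoptions(precision=3,suppress=True)
o=robot.get_obs();print(o["position"])
for n in ["scene","side"]:
    c,_=load(n);R,t=ext(c);K=c["intrinsics"]
    v,u=np.mgrid[:384,:512];z=c["z_map"];X=np.stack([(u-K[0,2])/K[0,0]*z,(v-K[1,2])/K[1,1]*z,z],-1)
    W=(X-t)@R
    m=(z>0)&(W[...,2]>.03)&(W[...,0]>.4)&(W[...,0]<.75)&(W[...,1]<-.215)&(W[...,1]>-.45)
    P=W[m];C=c["color"][m]
    for y0 in np.arange(-.44,-.2,.03):
        k=(P[:,1]>=y0)&(P[:,1]<y0+.03)
        if k.any():
            Q=P[k];print(n,round(y0,2),len(Q),"x",Q[:,0].min(),Q[:,0].max(),"zmax",Q[:,2].max(), "z>.14 x range",Q[Q[:,2]>.14][:,0].min() if (Q[:,2]>.14).any() else None)
E
```

```text
[ 0.538 -0.086  0.185]
scene -0.44 175 x 0.4071540491054902 0.7492899638210018 zmax 0.21095702067816827 z>.14 x range 0.7454438210129013
scene -0.41 278 x 0.4292736926135701 0.7499384051262767 zmax 0.2207892484140818 z>.14 x range 0.7439352516538015
scene -0.38 179 x 0.43270925088513806 0.749984502228108 zmax 0.19949965664654426 z>.14 x range 0.7468735856681172
scene -0.35 158 x 0.4517717166879471 0.742445364667508 zmax 0.33433391074122554 z>.14 x range 0.6893776832057324
scene -0.32 391 x 0.45926039266244806 0.743662002921357 zmax 0.36120609854156205 z>.14 x range 0.6770825681287981
scene -0.29 404 x 0.4718980958334643 0.7499384541206093 zmax 0.36364788481957655 z>.14 x range 0.6850597092871139
scene -0.26 132 x 0.7382414187761941 0.7496333372918501 zmax 0.36302882645567475 z>.14 x range 0.7382414187761941
scene -0.23 100 x 0.5751424184626236 0.7481225218252531 zmax 0.36399287730587526 z>.14 x range 0.7381475569918658
side -0.44 795 x 0.6914703005943728 0.7493564011159409 zmax 0.16077913804179522 z>.14 x range 0.7343791246071038
side -0.41 1969 x 0.4643565489205002 0.7499853524107161 zmax 0.2098582510854411 z>.14 x range 0.7307552352072996
side -0.38 549 x 0.45930118296683153 0.7499724276627175 zmax 0.3503840549140414 z>.14 x range 0.7384111838509287
side -0.35 1394 x 0.45165298342260907 0.7498217845343828 zmax 0.36397065101637344 z>.14 x range 0.7379042941041669
side -0.32 157 x 0.4688227162596206 0.7493872853015833 zmax 0.36308135447975454 z>.14 x range 0.7466938029788176
side -0.29 591 x 0.47090554646426463 0.5629869930506741 zmax 0.12417379387268335 z>.14 x range None
side -0.26 91 x 0.5762287869816214 0.6130453684741124 zmax 0.07839109219096085 z>.14 x range None
side -0.23 771 x 0.5741009302850412 0.6317082665473921 zmax 0.0900785895270852 z>.14 x range None
```

>>> send_rows:
  deltas:
    - {"tx": -2, "ty": -1.7, "tz": 0, "rx": 0, "ry": 0, "rz": 0}
    - {"tx": -4, "ty": -3.4, "tz": 0, "rx": 0, "ry": 0, "rz": 0}
    - {"tx": -5.8, "ty": -5, "tz": 0, "rx": 0, "ry": 0, "rz": 0}
    - {"tx": -5.8, "ty": -5, "tz": 0, "rx": 0, "ry": 0, "rz": 0}
    - {"tx": -5.8, "ty": -5, "tz": 0, "rx": 0, "ry": 0, "rz": 0}
  claw: 6

```text
time: 10.6
position: [0.5987, -0.1342, 0.1847]
tool_rot: [-0.019, 1.0, 0.0, -0.0]
ft_force: [-0.2, 0.2, -0.1]
grip_width: 0.0587
```

>>> send_rows:
  deltas:
    - {"tx": 0, "ty": 0, "tz": 0, "rx": 0, "ry": 0, "rz": 0}
    - {"tx": 0, "ty": 0, "tz": 0, "rx": 0, "ry": 0, "rz": 0}

```text
time: 10.77
position: [0.5971, -0.1325, 0.185]
tool_rot: [-0.019, 1.0, 0.001, -0.001]
ft_force: [-0.0, 0.7, 0.5]
grip_width: 0.0599
```

```bash
python3 - <<'E'
from h import *
np.set_printoptions(precision=4,suppress=True)
o=robot.get_obs();print(o["position"],o["tool_rot"],o["grip_width"],o["ft_force"])
for n,cr,s in [("wrist",(130,150,380,330),3),("side",(225,165,375,315),4)]:
    c=robot.camera(n);np.savez(f"c_{n}.npz",**c,**{"o_"+k:v for k,v in o.items()})
    save(c,n+"11.png",cr,s=s)
E
```

```text
[ 0.5971 -0.1325  0.185 ] [-0.0193  0.9998  0.0006 -0.0012] 0.059886613871421655 [-0.0104  0.6523  0.4775]
```

View pics/wrist11.png

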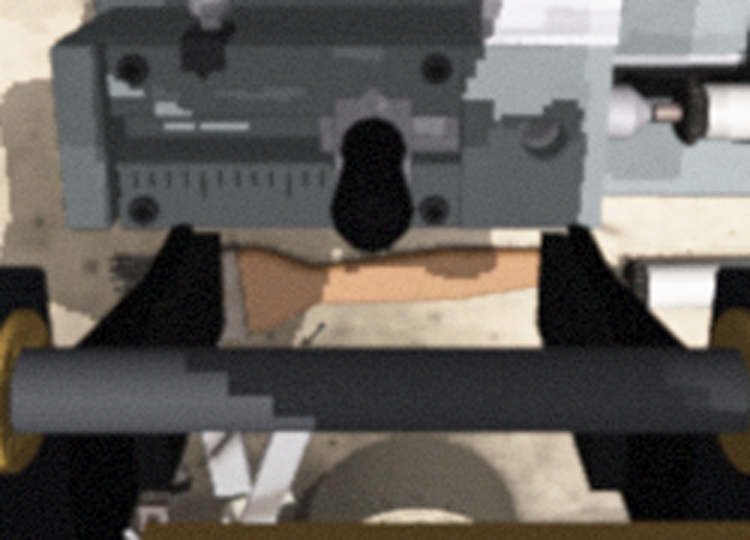

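View pics/side11.png

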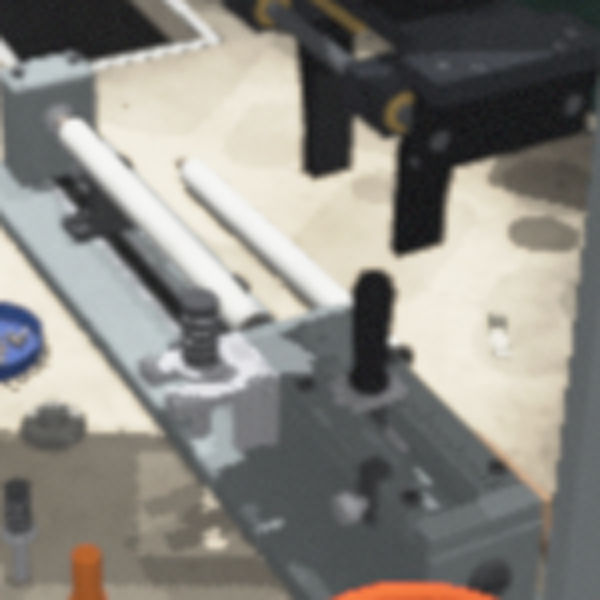

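```bash
python3 - <<'E'
from h import *
np.set_printoptions(precision=4,suppress=True)
w,o=load("wrist")
f=lambda x,y:(130+(x+.5)/3-.5,150+(y+.5)/3-.5)
print("handle top",atz(w,f(371,212),.145,o),dep(w,f(371,212),o))
print("ptr",atz(w,f(374,92),.090,o),dep(w,f(374,92),o));print("mark",atz(w,f(205,72),.090,o),dep(w,f(205,72),o))
cv2.imwrite("pics/w11z.png",cv2.resize(w["color"][145:205,180:275,::-1],None,fx=8,fy=8,interpolation=cv2.INTER_CUBIC))
for l in ["pointer","mark"]:
  for r in robot.tip_of(l,"wrist")[:2]: print(l,r["p"],r["xy"])
E
```

```text
handle top [ 0.5992 -0.1337  0.145 ] [ 0.5968 -0.1338  0.1509]
ptr [ 0.5846 -0.1339  0.09  ] [ 0.5838 -0.1339  0.0931]
mark [ 0.5807 -0.1817  0.09  ] [ 0.5801 -0.1813  0.0923]
pointer 0.87 [251.1, 179.3]
pointer 0.27 [315.7, 129.2]
```

View pics/w11z.png

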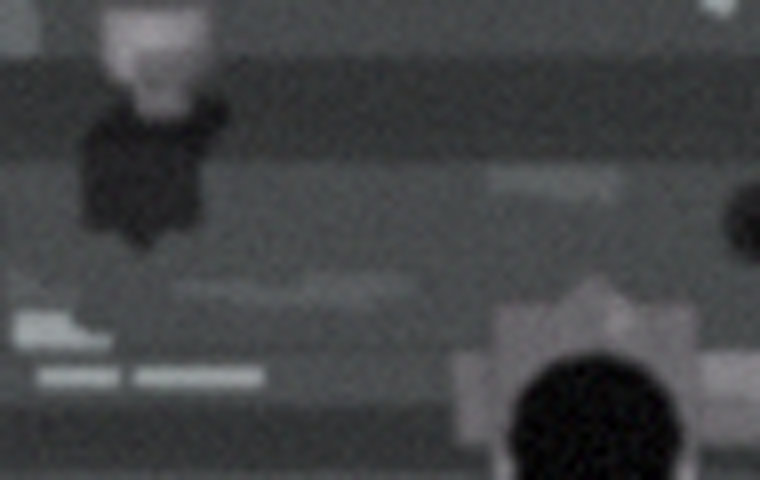

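>>> send_rows:
  deltas:
    - {"tx": -0.1, "ty": -0.1, "tz": 1.5, "rx": 0, "ry": 0, "rz": 0}
    - {"tx": -0.1, "ty": -0.1, "tz": 3.5, "rx": 0, "ry": 0, "rz": 0}
    - {"tx": -0.1, "ty": -0.1, "tz": 5.5, "rx": 0, "ry": 0, "rz": 0}
    - {"tx": -0.1, "ty": -0.1, "tz": 7.2, "rx": 0, "ry": 0, "rz": 0}
    - {"tx": -0.1, "ty": -0.1, "tz": 8, "rx": 0, "ry": 0, "rz": 0}
  claw: 4.5

```text
time: 11.38
position: [0.5979, -0.1336, 0.1036]
tool_rot: [-0.019, 1.0, 0.001, -0.002]
ft_force: [-0.5, 0.9, -0.2]
grip_width: 0.0454
```

>>> send_rows:
  deltas:
    - {"tx": 0, "ty": 0, "tz": 0, "rx": 0, "ry": 0, "rz": 0}
    - {"tx": 0, "ty": 0, "tz": 0, "rx": 0, "ry": 0, "rz": 0}
    - {"tx": 0, "ty": 0, "tz": 0, "rx": 0, "ry": 0, "rz": 0}
  claw: 4.5

```text
time: 11.63
position: [0.6002, -0.1347, 0.1068]
tool_rot: [-0.019, 1.0, -0.0, 0.001]
ft_force: [-0.2, -0.0, 1.0]
grip_width: 0.0452
```

```bash
python3 - <<'E'
from h import *
np.set_printoptions(precision=4,suppress=True)
o=robot.get_obs();print(o["position"],o["tool_rot"],o["grip_width"],o["ft_force"])
for n,cr,s in [("wrist",(130,150,380,330),3),("side",(225,165,375,315),4)]:
    c=robot.camera(n);np.savez(f"c_{n}.npz",**c,**{"o_"+k:v for k,v in o.items()})
    save(c,n+"12.png",cr,s=s)
E
```

```text
[ 0.6002 -0.1347  0.1068] [-0.0192  0.9998 -0.0005  0.001 ] 0.04521088584486321 [-0.2007 -0.0032  0.9884]
```

View pics/wrist12.png

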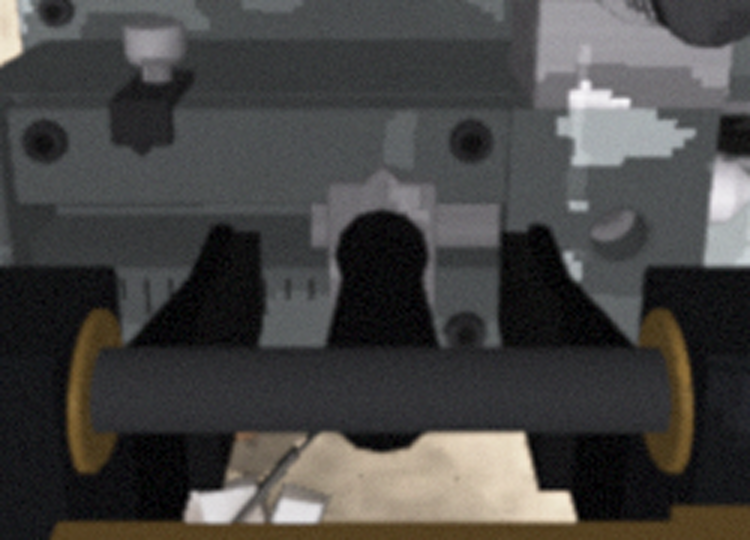

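View pics/side12.png

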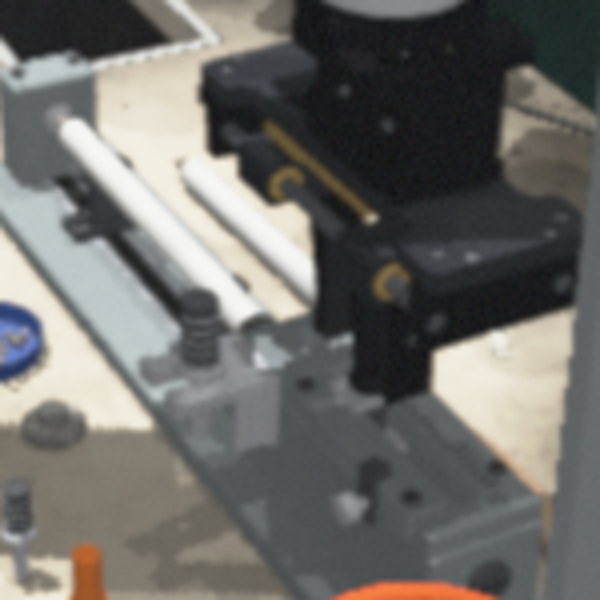

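>>> send_rows:
  deltas:
    - {"tx": 0, "ty": 0, "tz": 0, "rx": 0, "ry": 0, "rz": 0}
    - {"tx": 0, "ty": 0, "tz": 0, "rx": 0, "ry": 0, "rz": 0}
    - {"tx": 0, "ty": 0, "tz": 0, "rx": 0, "ry": 0, "rz": 0}
    - {"tx": 0, "ty": 0, "tz": 0, "rx": 0, "ry": 0, "rz": 0}
    - {"tx": 0, "ty": 0, "tz": 0, "rx": 0, "ry": 0, "rz": 0}
  claw: 1
  squeeze: 40

```text
time: 12.15
position: [0.5995, -0.1344, 0.1058]
tool_rot: [-0.019, 1.0, -0.0, 0.0]
ft_force: [-0.2, 0.9, -0.5]
grip_width: 0.0198
```

>>> send_rows:
  deltas:
    - {"tx": 0, "ty": 0, "tz": 0, "rx": 0, "ry": 0, "rz": 0}
    - {"tx": 0, "ty": 0, "tz": 0, "rx": 0, "ry": 0, "rz": 0}
    - {"tx": 0, "ty": 0, "tz": 0, "rx": 0, "ry": 0, "rz": 0}
    - {"tx": 0, "ty": 0, "tz": 0, "rx": 0, "ry": 0, "rz": 0}

```text
time: 12.48
position: [0.5995, -0.1344, 0.1057]
tool_rot: [-0.019, 1.0, 0.0, 0.0]
ft_force: [-0.1, 0.6, 0.4]
grip_width: 0.0173
```

>>> send_rows:
  deltas:
    - {"tx": 0, "ty": -0.3, "tz": 0, "rx": 0, "ry": 0, "rz": 0}
    - {"tx": 0, "ty": -0.7, "tz": 0, "rx": 0, "ry": 0, "rz": 0}
    - {"tx": 0, "ty": -1.1, "tz": 0, "rx": 0, "ry": 0, "rz": 0}
    - {"tx": 0, "ty": -1.5, "tz": 0, "rx": 0, "ry": 0, "rz": 0}
    - {"tx": 0, "ty": -1.9, "tz": 0, "rx": 0, "ry": 0, "rz": 0}

```text
time: 12.9
position: [0.6, -0.1506, 0.1057]
tool_rot: [-0.019, 1.0, 0.002, -0.0]
ft_force: [1.2, 9.3, 2.2]
grip_width: 0.0168
```

```bash
python3 - <<'E'
from h import *
np.set_printoptions(precision=4,suppress=True)
o=robot.get_obs();print(o["position"],o["tool_rot"],o["grip_width"],o["ft_force"])
for n,cr,s in [("wrist",(130,150,380,330),3)]:
    c=robot.camera(n);np.savez(f"c_{n}.npz",**c,**{"o_"+k:v for k,v in o.items()})
    save(c,n+"13.png",cr,s=s)
E
```

```text
[ 0.6    -0.1506  0.1057] [-0.0188  0.9998  0.0024 -0.0002] 0.01675891804289471 [1.2187 9.3366 2.2071]
```

View pics/wrist13.png

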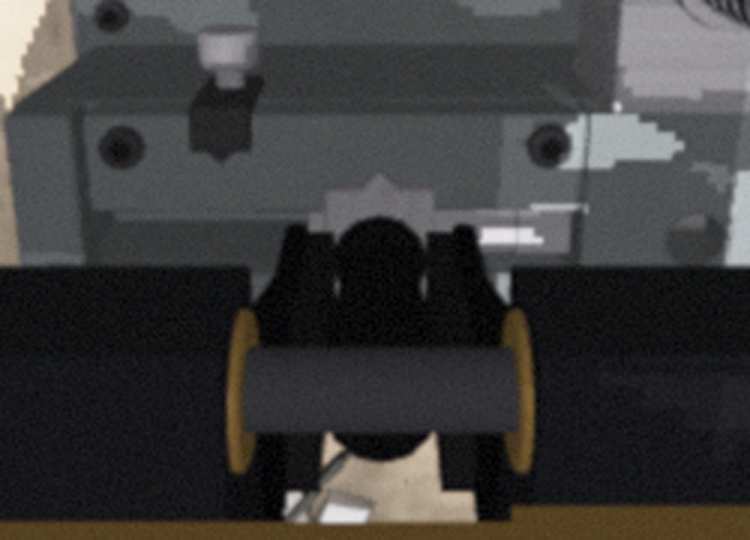

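>>> send_rows:
  deltas:
    - {"tx": 0, "ty": -0.4, "tz": 0, "rx": 0, "ry": 0, "rz": 0}
    - {"tx": 0, "ty": -0.9, "tz": 0, "rx": 0, "ry": 0, "rz": 0}
    - {"tx": 0, "ty": -1.4, "tz": 0, "rx": 0, "ry": 0, "rz": 0}
    - {"tx": 0, "ty": -1.9, "tz": 0, "rx": 0, "ry": 0, "rz": 0}
    - {"tx": 0, "ty": -2.4, "tz": 0, "rx": 0, "ry": 0, "rz": 0}

```text
time: 13.37
position: [0.6009, -0.1734, 0.1056]
tool_rot: [-0.019, 1.0, 0.003, -0.0]
ft_force: [2.2, 11.2, 1.8]
grip_width: 0.017
```

>>> send_rows:
  deltas:
    - {"tx": 0, "ty": 0, "tz": 0, "rx": 0, "ry": 0, "rz": 0}
    - {"tx": 0, "ty": 0, "tz": 0, "rx": 0, "ry": 0, "rz": 0}
    - {"tx": 0, "ty": 0, "tz": 0, "rx": 0, "ry": 0, "rz": 0}

```text
time: 13.62
position: [0.6009, -0.1735, 0.1056]
tool_rot: [-0.019, 1.0, 0.003, -0.0]
ft_force: [2.0, 10.9, 3.1]
grip_width: 0.0171
```

```bash
cat > m.py <<'E'
from h import *
import sys
k=sys.argv[1]
np.set_printoptions(precision=4,suppress=True)
o=robot.get_obs();print(o["time"],o["position"],o["tool_rot"],o["grip_width"],o["ft_force"])
c=robot.camera("wrist");np.savez("c_wrist.npz",**c,**{"o_"+k_:v for k_,v in o.items()})
save(c,f"w{k}.png",(190,170,290,240),s=7.5)
for l in ["pointer","mark"]:
  for r in robot.tip_of(l,"wrist")[:2]: print(l,round(r["p"],2),r["xy"],dep(c,r["xy"],o))
E
python3 m.py 14
```

```text
13.6167 [ 0.6009 -0.1735  0.1056] [-0.0186  0.9998  0.0032 -0.0003] 0.017074779338611255 [ 2.0394 10.9406  3.1294]
pointer 0.94 [254.2, 208.1] [ 0.5849 -0.1745  0.0912]
mark 0.58 [252.3, 206.1] [ 0.585  -0.1757  0.0874]
mark 0.57 [240.8, 202.5] [ 0.581  -0.1826  0.0932]
```

View pics/w14.png

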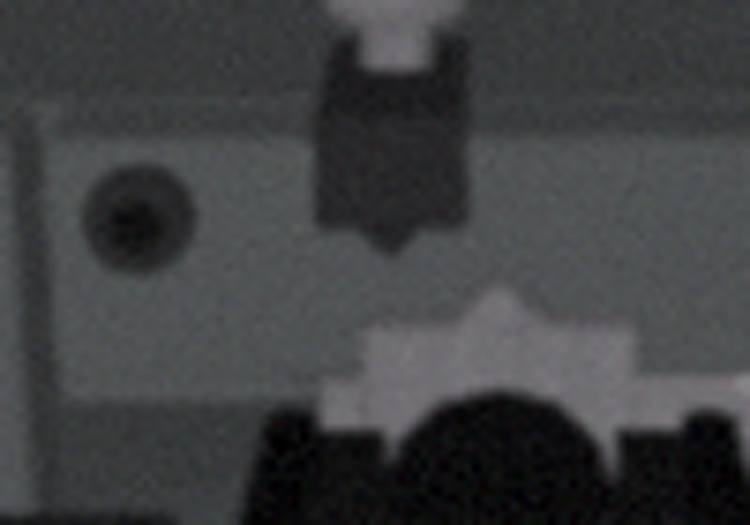

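```bash
python3 - <<'E'
from h import *
w,o=load("wrist");yw=.036
f=lambda x,y:(190+(x+.5)/7.5-.5,170+(y+.5)/7.5-.5)
ys=lambda p:-np.sin(yw)*p[0]+np.cos(yw)*p[1]
for zp,zm in [(.0915,.0915),(.0925,.0925),(.09,.093),(.088,.092)]:
    p=atz(w,f(500,287),zp,o);m=atz(w,f(390,255),zm,o);print(p,m,ys(p)-ys(m))
# stand yaw from near tailstock edge in image
a=atz(w,f(60,128),.088,o);b=atz(w,f(740,135),.088,o);print(np.arctan2(-(b-a)[0],(b-a)[1]))
E
```

```text
[ 0.58457023 -0.17332612  0.0915    ] [ 0.58219006 -0.18217116  0.0915    ] 0.008753647647712887
[ 0.58421496 -0.1733457   0.0925    ] [ 0.5818483  -0.18214055  0.0925    ] 0.008703967503974036
[ 0.58510314 -0.17329674  0.09      ] [ 0.58167742 -0.18212524  0.093     ] 0.008699475245957905
[ 0.58581368 -0.17325758  0.088     ] [ 0.58201918 -0.18215586  0.092     ] 0.008755937994314594
0.02579835455871785
```

>>> send_rows:
  deltas:
    - {"tx": 0, "ty": -0.3, "tz": 0, "rx": 0, "ry": 0, "rz": 0}
    - {"tx": 0, "ty": -0.6, "tz": 0, "rx": 0, "ry": 0, "rz": 0}
    - {"tx": 0, "ty": -0.9, "tz": 0, "rx": 0, "ry": 0, "rz": 0}
    - {"tx": 0, "ty": -0.9, "tz": 0, "rx": 0, "ry": 0, "rz": 0}
    - {"tx": 0, "ty": -0.9, "tz": 0, "rx": 0, "ry": 0, "rz": 0}

```text
time: 14.18
position: [0.6012, -0.1819, 0.1056]
tool_rot: [-0.019, 1.0, 0.004, -0.0]
ft_force: [1.0, 11.3, 4.0]
grip_width: 0.0174
```

```bash
python3 m.py 15
```

```text
14.1833 [ 0.6012 -0.1819  0.1056] [-0.0187  0.9998  0.0036 -0.0004] 0.01741221081683125 [ 1.0398 11.2996  4.0123]
pointer 0.83 [256.6, 203.3] [ 0.5819 -0.1817  0.0918]
mark 0.92 [254.2, 203.9] [ 0.5837 -0.183   0.0878]
```

View pics/w15.png

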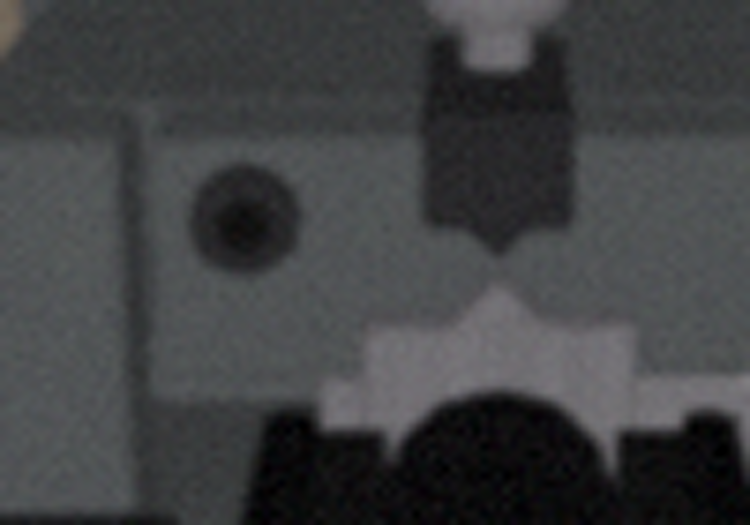

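>>> send_rows:
  deltas:
    - {"tx": 0, "ty": 0, "tz": 0, "rx": 0, "ry": 0, "rz": 0}
    - {"tx": 0, "ty": 0, "tz": 0, "rx": 0, "ry": 0, "rz": 0}
    - {"tx": 0, "ty": 0, "tz": 0, "rx": 0, "ry": 0, "rz": 0}
    - {"tx": 0, "ty": 0, "tz": 0, "rx": 0, "ry": 0, "rz": 0}

```text
time: 14.67
position: [0.6012, -0.1818, 0.1056]
tool_rot: [-0.019, 1.0, 0.004, -0.0]
ft_force: [1.6, 11.1, 3.3]
grip_width: 0.0172
```

```bash
python3 - <<'E'
from h import *
o=robot.get_obs();print(o["position"],o["grip_width"],o["ft_force"],o["joint_velocities"])
c=robot.camera("side");save(c,"side16.png",(180,165,380,315),s=4)
c=robot.camera("wrist");save(c,"wrist16.png",s=1.5)
E
```

```text
[ 0.60122729 -0.18182193  0.10564333] 0.01718548944732084 [ 1.58198937 11.12307666  3.34259986] [-0.00187822  0.00093355  0.00085515 -0.0016723   0.00025936  0.00068311]
```

View pics/side16.png

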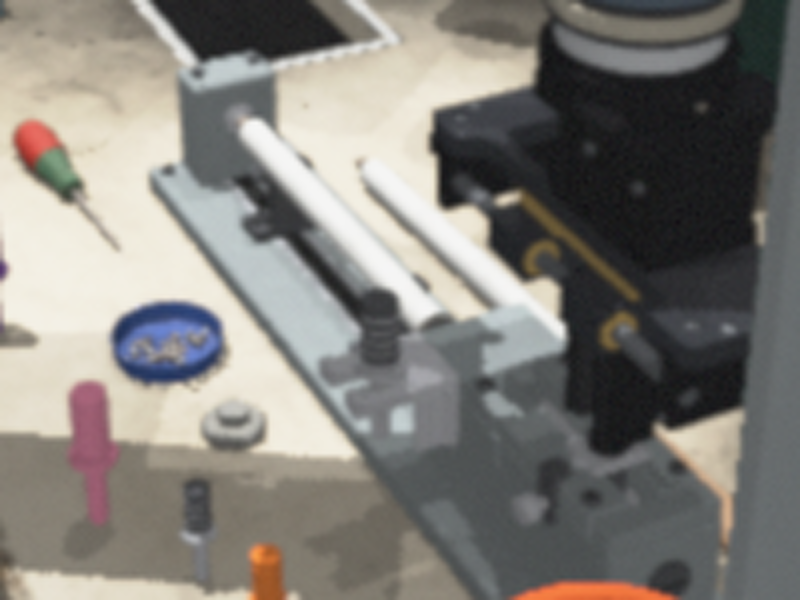

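View pics/wrist16.png

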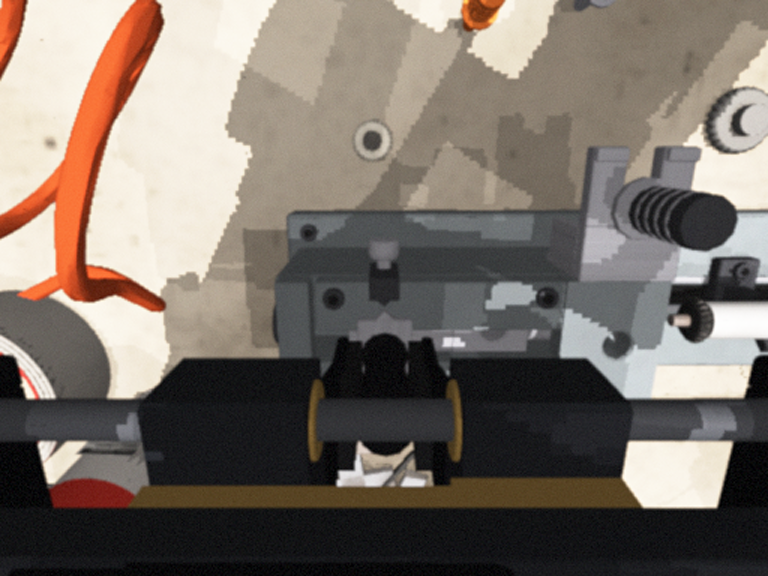

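The side picture shows the pin upright in the bracket (380,330) and the roller still in its rests. The wrist picture shows the pointer under the clip's point (384,310). The arm is still.

```bash
python3 -c "
from rig import robot
print(robot.hand_in())"
```

```text
the job is handed in; nothing more can be done
None
```

I finished the job and handed it in at about 15 s on the robot's clock. The hand-in gave no verdict, so the results below are from my own last checks.

- **Lock pin:** I drew it out of the bore, lowered it into the bracket's slot and let go. The last pictures show it standing upright with its collar flat behind the lip. Nothing is touching it.
- **Quill:** I gripped the handle at 40 N and pulled it back slowly by about 47 mm. The pointer and the clip's point line up in the wrist picture to well under 1 mm. The arm is still and holds about 11 N of spring force.
- **Roller and bench:** The roller is in its rests in the pictures, and the bystanders that show look unmoved. I did not measure their displacements.
- **Checks that disagreed:**
    - The detector's mark in the last wrist picture was about 2 px off the clip's visible point. I went by the zoomed picture.
    - My estimates of the stand's rotation ranged from 0.026 to 0.038 rad. That makes no real difference at the mark.

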